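# Lock a watch case in a sloped jig with the slotted clamp screw

### The job

Take the flat-bladed screwdriver (the tool with the square handle) out of its stand, set its blade square in the slot of the clamp screw on the sloping jig, and turn the screw clockwise until the clamp strap lies over the watch case and comes up against its stop pin, with the blade still down in the slot. Then put the screwdriver back into its hole in the stand, fully home and upright. Turn the screw with the screwdriver only, keep the gripper and the arm off the jig, and leave the round-handled scriber in its place.

Things in the scene. Friction and masses are not known exactly. Their poses are not given: they have to be found in the camera images.
- jig: Fixed aluminium wedge on a 136 x 144 mm foot. Origin: centre of its underside, on the bench; +x up the slope (away from the robot at yaw 0), +y left, z up. Face slopes 30 deg, 120 mm wide, from 16 mm high (x=-55) to 79 mm (x=+55). A fixed watch case (46 mm, 9 thick) lies on the left half; the clamp screw is at x=0, y=-30, its axis square to the face; a stop pin 16 mm tall stands between.
- clamp (a joint): Turn of clamp screw and strap together, rad. 0: strap points straight down the slope; grows clockwise, seen looking onto the face; 1.571: strap points left over the case, against the stop pin (hard stop). Starts between 0 and 0.45. Friction about 0.06 N m, no spring, stays where left, does not rise or sink.
- slot_floor (a point): Centre of the slot's floor, on the screw axis; turns with the screw. z: out of the screw along its axis (leans 30 deg from vertical); x: along the slot, toward the strap's tip. Slot 4 mm wide, 6 deep, open at both ends across the 24 mm steel head, mouth chamfered 1.2 mm. Head top is 24 mm above the jig face. The strap (46 mm from axis to tip, 12 wide, 4 thick) is just under the head.
- driver_tip (a point): Centre of the end of the screwdriver's blade. z points from the blade up through the handle, x along the blade's width. The blade end is 12 mm wide (x) and 2.4 mm thick (y) for its last 7 mm, then blends into an 8 mm round shank.
- driver_mid (a point): Loose flat screwdriver at half its length, 60 mm from the blade's end; axes as driver_tip. 120 mm long, about 70 g, upright, blade down, in one hole of the stand. From the end: 8 mm shank, neck widening from 36 to 42 mm to 14 mm thick, 26 mm round collar at 50 to 55 mm that rests on the stand, black 20 x 20 mm square handle (sides parallel to x and y) from 55 to 120 mm.
- scriber_mid (a point): A scriber (pointed steel tool) at half its length, in the other hole. Same length, collar and black plastic as the screwdriver, but a round handle of 15 to 22 mm and a pointed tip. To be left where it is.
- stand: Fixed tool stand, 150 (x) x 62 (y) x 62 mm high. Origin: centre of the underside, on the bench. A 12 mm aluminium top plate with two 17 mm through holes (2 mm chamfers) on two end walls, open at front and back, above an 8 mm foot plate. Yaw 0: the row of holes runs away from the robot.
- hole_near (a point): Centre of the mouth of one hole of the stand, at the top of the plate, 62 mm above the bench and 45 mm from the stand's middle toward the robot. A tool fully home has its blade end 50 mm below this point.
- hole_far (a point): The same for the other hole, 45 mm from the stand's middle away from the robot. Which hole holds which tool changes.
Things that resemble listed ones, but are neither listed nor needed, are in the scene too. Leave any green look-alike of the part that bears driver_tip alone.

How it is judged:
By the outcome, as a careful person would: the job done as asked, in the order asked, and still so for the second after the job is handed in, with the robot touching nothing.
It also fails if it takes over 59 s, if anything falls off the work surface, if the arm or the gripper's body presses on something with over 40 N, if the wrist force passes 120 N, or if a joint passes its speed limit or range.

### The arm

A 6-joint arm with a two-finger parallel gripper is mounted at the origin on a cart in front of the work surface, level with it; the furniture and walls round the work are solid. World frame = base frame: x ahead of the robot, y to its left, z up, the work surface at z = 0. Lengths are in m, angles in rad, forces in N, time in s.
With the tool pointing down it reaches from about 0.25 to 0.725 m from the base axis. Payload 9.7 kg.
Tool frame: the origin (TCP) lies at the centre of the arm's flange, where the gripper is bolted on; the fingertips stand 173 mm ahead of it and the grasp point (between the pads) lies 155 mm ahead of it; z points along the fingers, y is the direction in which the jaws open and shut (so a half turn about z gives the same grasp; the last joint's range is limited). The gripper opens to 85 mm and grips with 20 to 120 N. Pads are 22 mm wide; open, the fingers measure 114 mm over their backs; the gripper's body (76 mm by 85 mm) begins 54 mm behind the grasp point. The pads swing forward as they close: fully open they stand 13 mm farther back than shut.
Start: joints at [1.153, 0.087, 0.176, 1.66, 0, 1.571], TCP at [0.223, 0.503, 0.405] pointing down, gripper open.
Joint ranges: [-3.13, 3.13], [-0.85, 1.81], [-1.15, 1.24], [-2.2, 2.28], [-1.44, 1.52], [-3.14, 3.14]. Speed limits (rad/s): [2.22, 2.22, 2.57, 3.14, 3.14, 3.14].

### API

Orientations are given as a unit quaternion [x, y, z, w].
In Python, from workcell import env, camera, camera_params, workorder gives the robot as it stands.
- The arm moves only by the shell command python3 -m pendant 'ROWS' [FORCE]. ROWS is JSON, a list of rows, each a list of 5 numbers: the finger opening in m, from 0 to 0.0854, then the shift along the tool's x, y, z in m, then the turn about the tool's z in degrees. A call has exactly 8 rows; each row shifts and turns the pose as measured when the row begins, along the tool's axes as they then stand; what a row does not reach is not made up. A row lasts 1/8 s, in which the tool goes at most 62.5 mm and 10.7 degrees, less where a joint would pass 70% of its speed; a pose out of reach is approached as far as the arm can. A call with a gripper value outside its range is refused whole. The fingers move at their own pace and stop on an object; FORCE is the grip in N (left out, the last holds). Time passes only in rows, so rows that do not move let the fingers close, or fill a call up. It gives the time, the measured TCP pose, the force and the opening at its end, in the units of the state.
- env.get_obs(): the state, without advancing time (a new reading comes with each control period).
- camera(name): name is "side" or "top" or "wrist"; returns the picture (400x640x3 uint8, blue, green, red); there is no depth.
- camera_params(name): a dict with "mtx" (3x3 intrinsics, pixels), "rvec" (rotation vector, rad) and "tvec" (3), from world to camera coordinates, as OpenCV has them; the wrist camera has in their place "hand_eye" (4x4, takes a point from camera to tool coordinates, whose origin is the TCP and whose axes are the flange's). Camera axes: x right, y down, z forward; pixel columns grow to the right and rows downward; lengths in m; the calibration is good to about 2 mm. A picture is of the moment at which its call begins: read the wrist's pose just before it. camera_params takes no time and is no camera call.
- workorder.finish_job(): hands the job in, once; it reports no verdict.
The state is a dict: "t": time; "joint_pos": joint angles; "dq": joint speeds; "joint_efforts": joint torques, N m; "tcp_pos": TCP position; "eef_rot": TCP orientation; "wrist_force": force on the tool from outside, world axes, zero at the start; "torque": the same for the moment, N m; "finger_gap": finger opening in m.
Only numpy, scipy, OpenCV 4.12 (cv2) and the standard library are available. Lean on these libraries where they do the work, as an engineer would, in place of code of your own. Each camera call takes 0.05 s, during which the arm holds its last target.

## Working session

There is one attempt and no reset: what is moved stays moved. The work goes in short steps, Python scripts to look and compute and a shell command to move; the robot and the scene stay as the last step left them, time stands still between calls to the robot, and variables do not carry over. Pictures are saved under pics/ and viewed, and the job is handed in when it is done.

```bash
ls; mkdir -p pics
python3 - <<'E'
from workcell import env,camera,camera_params
import cv2,numpy as np
o=env.get_obs()
for k in o: print(k,np.round(o[k],4))
for n in ("side","top","wrist"):
    cv2.imwrite(f"pics/a_{n}.png",camera(n))
    p=camera_params(n)
    for k in p: print(n,k,np.round(np.array(p[k]),4).tolist())
E
```

```text
pics
t 0.0
joint_pos [1.153  0.0875 0.1751 1.6598 0.     1.5708]
dq [ 0.0001 -0.     -0.0011 -0.001   0.0008 -0.0003]
joint_efforts [ 0.00000e+00 -5.20386e+01  4.64804e+01  1.65000e-02 -1.00000e-04
  0.00000e+00]
tcp_pos [0.2232 0.5027 0.404 ]
eef_rot [ 2.074e-01  9.783e-01 -7.000e-04 -1.000e-04]
wrist_force [-0.3263 -0.307  -0.2002]
torque [-0.0184 -0.0578 -0.0443]
finger_gap 0.0849
side mtx [[453.8646, 0.0, 309.8582], [0.0, 453.8646, 199.4109], [0.0, 0.0, 1.0]]
side rvec [2.254, -0.0532, 0.0453]
side tvec [-0.4791, 0.174, 0.7963]
top mtx [[402.3449, 0.0, 320.9509], [0.0, 402.3449, 199.8687], [0.0, 0.0, 1.0]]
top rvec [-2.2051, 2.2366, -0.0656]
top tvec [0.1637, 0.4721, 1.0057]
wrist mtx [[287.3835, 0.0, 322.2858], [0.0, 287.3835, 200.2888], [0.0, 0.0, 1.0]]
wrist hand_eye [[0.0011, -0.9643, -0.2648, 0.0668], [1.0, 0.001, 0.0002, -0.0001], [0.0001, -0.2648, 0.9643, 0.0307], [0.0, 0.0, 0.0, 1.0]]
```

View pics/a_side.png

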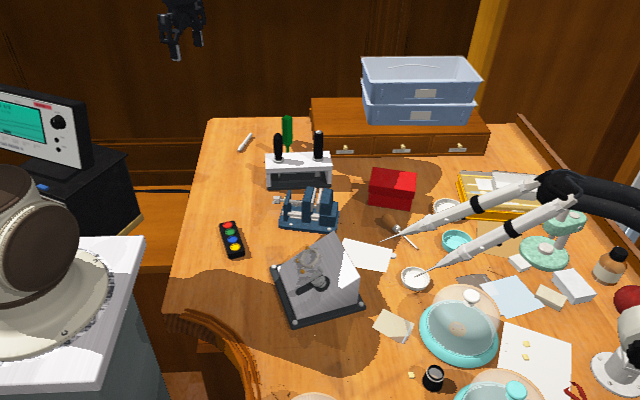

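View pics/a_top.png

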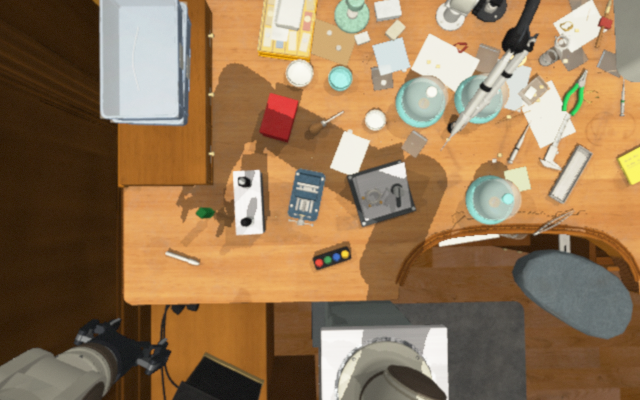

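View pics/a_wrist.png

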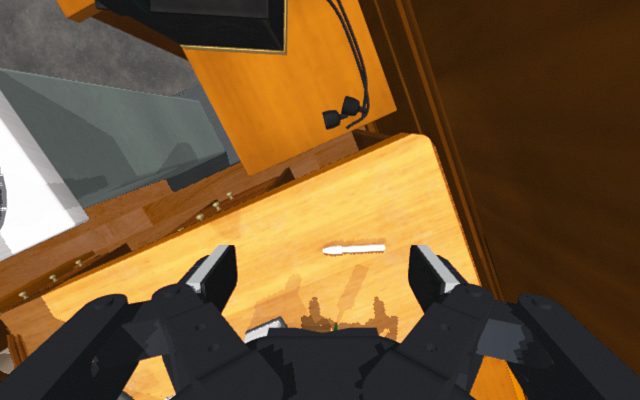

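```bash
cat > h.py <<'E'
from workcell import env,camera,camera_params
import cv2,numpy as np
from scipy.spatial.transform import Rotation as R
def cam(n,o=None):
    p=camera_params(n); K=np.array(p["mtx"])
    if n=="wrist":
        H=np.array(p["hand_eye"]); T=np.eye(4); T[:3,:3]=R.from_quat(o["eef_rot"]).as_matrix(); T[:3,3]=o["tcp_pos"]
        C=T@H; Rw=C[:3,:3]; c=C[:3,3]
    else:
        Rm=cv2.Rodrigues(np.array(p["rvec"],float))[0]; Rw=Rm.T; c=-Rm.T@np.array(p["tvec"]).ravel()
    return K,Rw,c
def ray(cm,uv):
    K,Rw,c=cm; d=Rw@np.linalg.inv(K)@np.array([uv[0],uv[1],1.]); return c,d/np.linalg.norm(d)
def onz(cm,uv,z):
    c,d=ray(cm,uv); return c+d*(z-c[2])/d[2]
def proj(cm,P):
    K,Rw,c=cm; q=K@(Rw.T@(np.array(P)-c)); return q[:2]/q[2]
def tri(rays):
    A=np.zeros((3,3));b=np.zeros(3)
    for c,d in rays:
        M=np.eye(3)-np.outer(d,d);A+=M;b+=M@c
    X=np.linalg.solve(A,b); return X,[np.linalg.norm((np.eye(3)-np.outer(d,d))@(X-c)) for c,d in rays]
def grab(n,name):
    o=env.get_obs(); im=camera(n); cv2.imwrite(f"pics/{name}.png",im); return im,cam(n,o),o
def crop(im,name,x0,x1,y0,y1,s):
    cv2.imwrite(f"pics/{name}.png",cv2.resize(im[y0:y1,x0:x1],None,fx=s,fy=s,interpolation=cv2.INTER_CUBIC))
E
python3 - <<'E'
from h import *
s=cv2.imread("pics/a_side.png");t=cv2.imread("pics/a_top.png")
crop(s,"b_s",255,375,105,205,6)
a=cv2.resize(t[150:250,180:310],None,fx=6,fy=6,interpolation=cv2.INTER_CUBIC);cv2.imwrite("pics/b_t.png",a)
crop(s,"b_sj",265,375,225,335,5)
ct=cam("top");cs=cam("side")
print(ct[2],cs[2])
for uv in [(245,182),(246,222),(205,212)]: print(uv,onz(ct,uv,.12))
for uv in [(278,134),(318,132),(287,120)]: print(uv,onz(cs,uv,.12))
print(onz(ct,(382,192),.04))
E
```

```text
[0.44480416 0.18713713 1.01406037] [ 0.44171502 -0.53219055  0.64464033]
(245, 182) [0.51288909 0.32813556 0.12      ]
(246, 222) [0.42437532 0.32674079 0.12      ]
(205, 212) [0.4477654  0.41641578 0.12      ]
(278, 134) [0.42588203 0.34286345 0.12      ]
(318, 132) [0.51530446 0.3488118  0.12      ]
(287, 120) [0.44677665 0.40495864 0.12      ]
[0.49045001 0.00905549 0.04      ]
```

View pics/b_s.png

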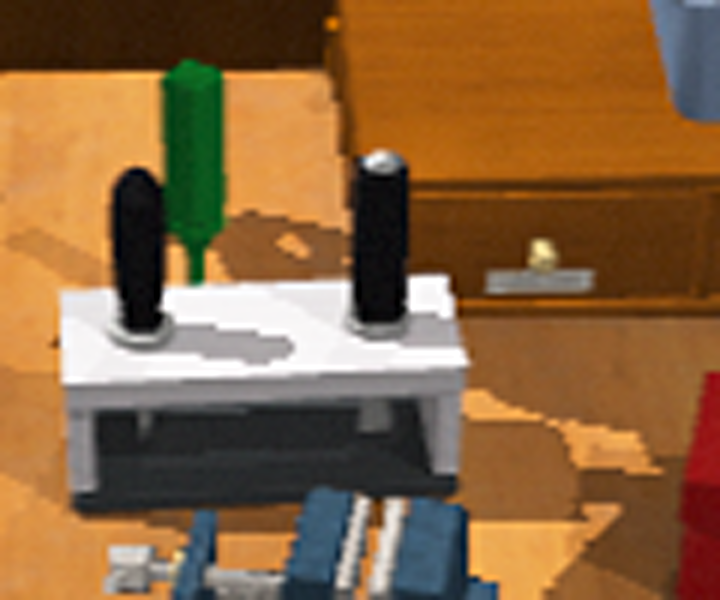

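View pics/b_t.png

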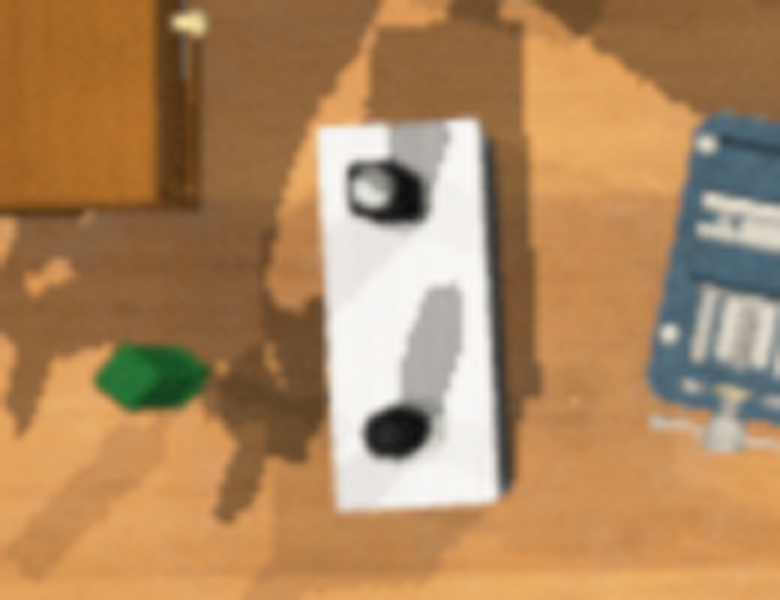

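View pics/b_sj.png

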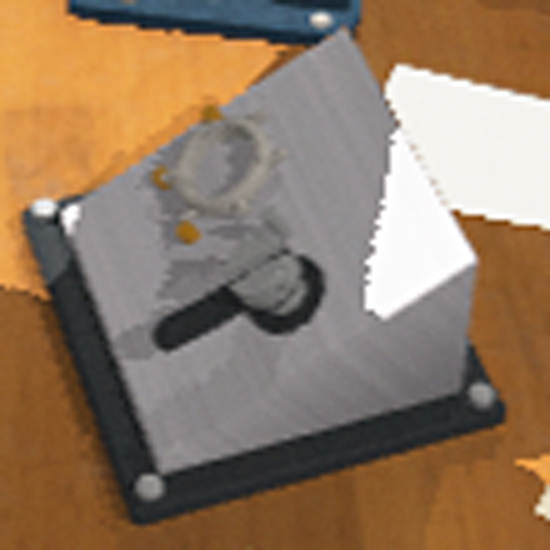

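Run:
```python
from h import *
ct=cam("top");cs=cam("side")
X,e=tri([ray(ct,(242,180.8)),ray(cs,(318.7,131.7))]);print("driver top",X,e)
X,e=tri([ray(ct,(180+397/6,150+432/6)),ray(cs,(255+139/6,105+172/6))]);print("scr top?",X,e)
f=lambda x,y:(180+x/6,150+y/6)
c=[onz(ct,f(*p),.062) for p in [(318,127),(480,118),(502,497),(337,510)]]
for p in c: print(np.round(p,4))
m=np.mean(c,0);d=(c[0]+c[1]-c[2]-c[3])[:2];d/=np.linalg.norm(d);print("stand",m,np.degrees(np.arctan2(d[1],d[0])),"far",m[:2]+.045*d,"near",m[:2]-.045*d)
# stand height check: corners in side
g=lambda x,y:(255+x/6,105+y/6)
for a,b in [((337,510),(60,295)),((502,497),(65,380)),((480,118),(468,362)),((318,127),(448,277))]:
    X,e=tri([ray(ct,f(*a)),ray(cs,g(*b))]);print(np.round(X,4),np.round(e,4))
t=cv2.imread("pics/a_top.png");crop(t,"c_tj",335,435,145,240,6)
```

```text
driver top [0.51517236 0.33304147 0.13010768] [np.float64(0.00033905888475808395), np.float64(0.0003390588847580505)]
scr top? [0.42562019 0.32453177 0.13183888] [np.float64(0.0009796760578804377), np.float64(0.000979676057880349)]
[0.5432 0.3652 0.062 ]
[0.5461 0.3018 0.062 ]
[0.397  0.2947 0.062 ]
[0.3929 0.359  0.062 ]
stand [0.4697965  0.33016948 0.062     ] 2.5311273419009996 far [0.5147526  0.33215677] near [0.4248404  0.32818218]
[0.3931 0.3602 0.0559] [0.0005 0.0005]
[0.3971 0.2947 0.0616] [0.0002 0.0002]
[0.5468 0.3018 0.0612] [0.0006 0.0006]
[0.5447 0.3661 0.0571] [0.001 0.001]
```

View pics/c_tj.png

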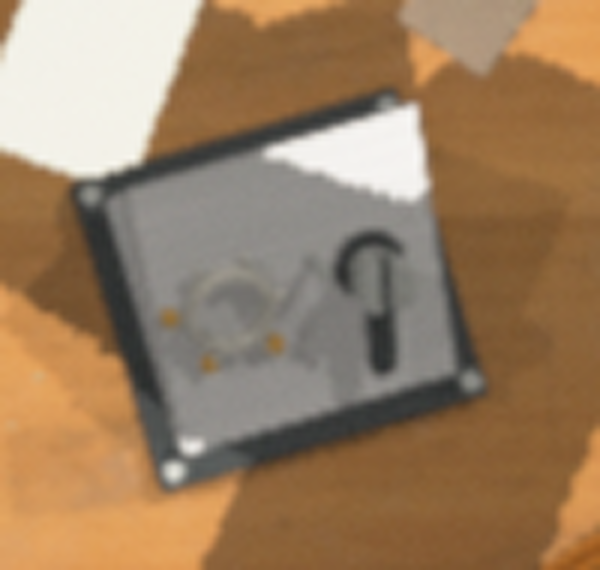

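```bash
python3 -m pendant '[[0.06,-0.056,-0.006,0,0],[0.06,-0.056,-0.006,0,0],[0.06,-0.056,-0.006,0,0],[0.06,-0.056,-0.006,0,0],[0.06,-0.056,-0.006,0,0],[0.06,-0.056,-0.006,0,0],[0.06,0,0,0,0],[0.06,0,0,0,0]]' 60
python3 - <<'E'
from h import *
im,c,o=grab("wrist","d_w")
for k in ("t","joint_pos","tcp_pos","eef_rot","finger_gap"): print(k,np.round(o[k],4))
E
```

```text
t: 1.15
tcp_pos: [0.5242, 0.3291, 0.4005]
eef_rot: [0.206, 0.979, -0.002, -0.002]
wrist_force: [-0.7, -0.0, 0.3]
finger_gap: 0.06
t 1.15
joint_pos [ 5.6070e-01  2.6050e-01  3.6590e-01  1.6814e+00 -6.0000e-04  9.7540e-01]
tcp_pos [0.5242 0.3291 0.4005]
eef_rot [ 0.2059  0.9786 -0.002  -0.0017]
finger_gap 0.06
```

View pics/d_w.png

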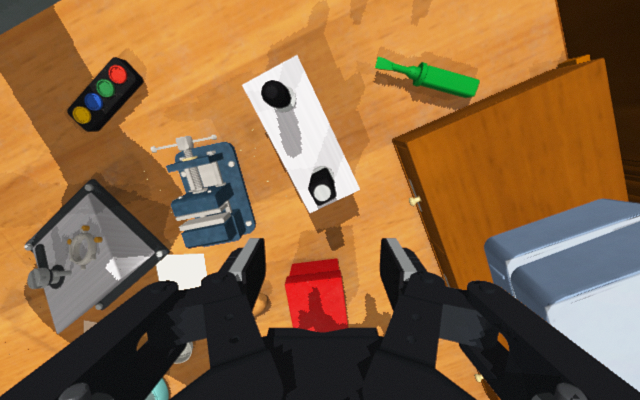

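Run:
```python
from h import *
im=cv2.imread("pics/d_w.png")
crop(im,"d_c",285,365,150,220,8)
crop(im,"d_j",10,180,170,340,4)
```

```text
(no output)
```

View pics/d_c.png

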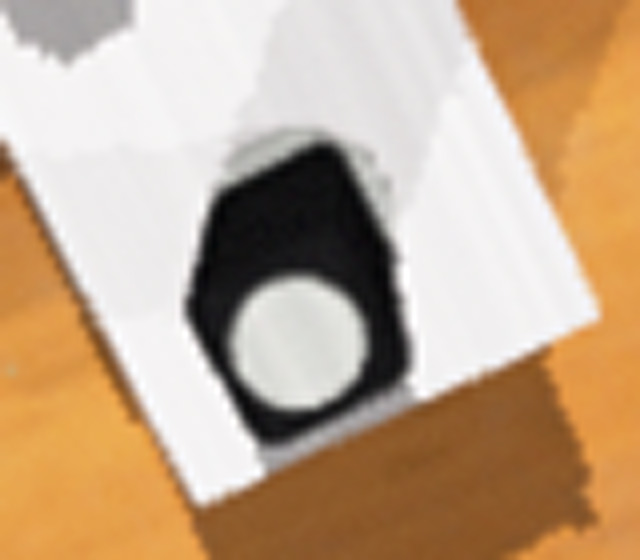

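View pics/d_j.png

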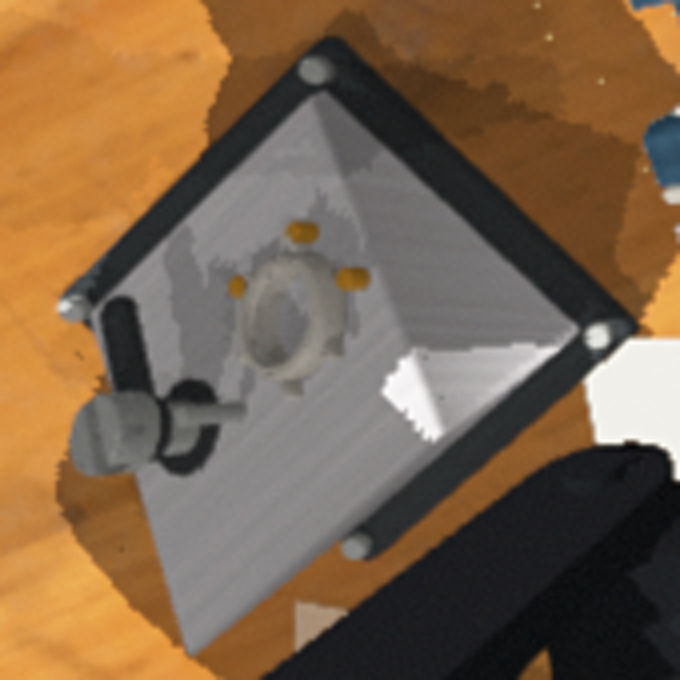

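Run:
```python
from h import *
o=env.get_obs();c=cam("wrist",o)
ct=cam("top");cs=cam("side")
f=lambda x,y:(285+x/8-.44,150+y/8-.44)
uv=f(299,343)
X,e=tri([ray(ct,(242,180.8)),ray(cs,(318.7,131.7)),ray(c,uv)]);print(X,e)
print(onz(c,uv,.132))
def az(a,b,z):
    d=onz(c,f(*b),z)-onz(c,f(*a),z);return np.degrees(np.arctan2(d[1],d[0])),np.linalg.norm(d)
print(az((190,310),(262,442),.13),az((268,445),(410,372),.13),az((220,190),(325,142),.067))
print(az((205,505),(600,320),.062),az((205,505),(0,150),.062),az((600,320),(455,0),.062))
print(R.from_quat(o["eef_rot"]).as_matrix().round(3))
# stand corners by wrist
w=lambda u,v:onz(c,(u,v),.062)[:2].round(4)
print(w(310,213),w(359.5,189.5),w(297,56),w(243,84))
```

```text
[0.51515593 0.33205949 0.13100042] [np.float64(0.0009261848930377037), np.float64(0.0003619769517538867), np.float64(0.0007048099735513963)]
[0.51510126 0.33146954 0.132     ]
(np.float64(3.801643449327552), np.float64(0.016550695799866642)) (np.float64(94.5012041042177), np.float64(0.017383885920769386)) (np.float64(91.06818520854868), np.float64(0.015375846775142903))
(np.float64(92.43314033102462), np.float64(0.06074123239120682)) (np.float64(-175.2936097142488), np.float64(0.05699249250126037)) (np.float64(-178.23000060574748), np.float64(0.04810698487700789))
[[-0.915  0.402 -0.004]
 [ 0.402  0.915 -0.003]
 [ 0.002 -0.005 -1.   ]]
[0.5469 0.3024] [0.544  0.3634] [0.3952 0.357 ] [0.3966 0.2967]
```

```bash
python3 -m pendant '[[0.06,0.009,-0.001,0,-9],[0.06,0,0,0.03,-9],[0.06,0,0,0.03,-9],[0.06,0,0,0.03,0],[0.06,0,0,0.01,0],[0.06,0,0,0,0],[0.06,0,0,0,0],[0.06,0,0,0,0]]' 60
python3 - <<'E'
from h import *
im,c,o=grab("wrist","e_w")
for k in ("joint_pos","tcp_pos"): print(k,np.round(o[k],4))
M=R.from_quat(o["eef_rot"]).as_matrix();print(M.round(4))
print(proj(c,[.5151,.3318,.131]))
E
```

```text
t: 2.2
tcp_pos: [0.5084, 0.3377, 0.3033]
eef_rot: [-0.042, 0.999, 0.0, 0.001]
wrist_force: [0.1, 0.0, 0.5]
finger_gap: 0.0602
joint_pos [ 0.5863  0.2158  0.1249  1.4782 -0.      0.5032]
tcp_pos [0.5084 0.3377 0.3033]
[[-9.965e-01 -8.300e-02  1.400e-03]
 [-8.300e-02  9.965e-01  9.000e-04]
 [-1.400e-03  8.000e-04 -1.000e+00]]
[310.32963471 260.66817335]
```

View pics/e_w.png

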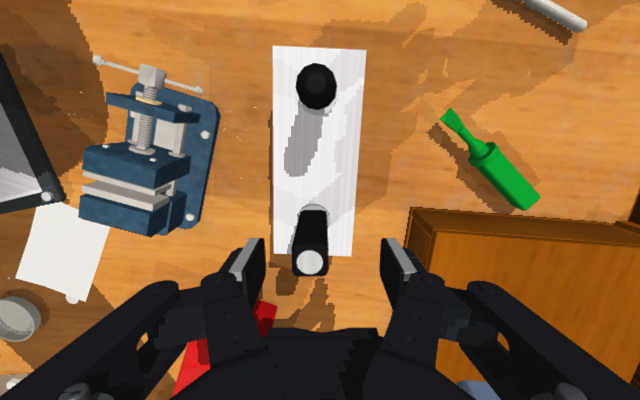

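Run:
```python
from h import *
im=cv2.imread("pics/e_w.png");crop(im,"e_c",280,345,195,285,7)
```

```text
(no output)
```

View pics/e_c.png

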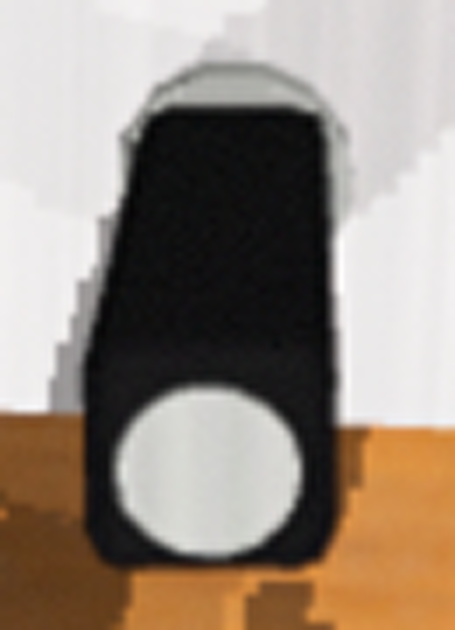

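```bash
python3 -m pendant '[[0.06,-0.006,-0.006,0,0],[0.06,0,0,0.025,0],[0.06,0,0,0.023,0],[0.06,0,0,0,0],[0.0,0,0,0,0],[0.0,0,0,0,0],[0.0,0,0,0,0],[0.0,0,0,0,0]]' 60
python3 - <<'E'
from h import *
im,c,o=grab("wrist","f_w")
for k in ("joint_pos","tcp_pos","wrist_force","torque","finger_gap"): print(k,np.round(o[k],4))
M=R.from_quat(o["eef_rot"]).as_matrix();print(M.round(4))
E
```

```text
t: 3.25
tcp_pos: [0.518, 0.3309, 0.2595]
eef_rot: [-0.041, 0.999, 0.002, 0.004]
wrist_force: [0.5, 1.5, -1.3]
finger_gap: 0.0191
joint_pos [ 5.6860e-01  2.2850e-01  5.5400e-02  1.3888e+00 -4.0000e-04  4.8710e-01]
tcp_pos [0.518  0.3309 0.2595]
wrist_force [ 0.5477  1.5402 -1.3278]
torque [0.0217 0.0235 0.0073]
finger_gap 0.0191
[[-0.9967 -0.0814  0.0077]
 [-0.0813  0.9967  0.0044]
 [-0.0081  0.0038 -1.    ]]
```

View pics/f_w.png

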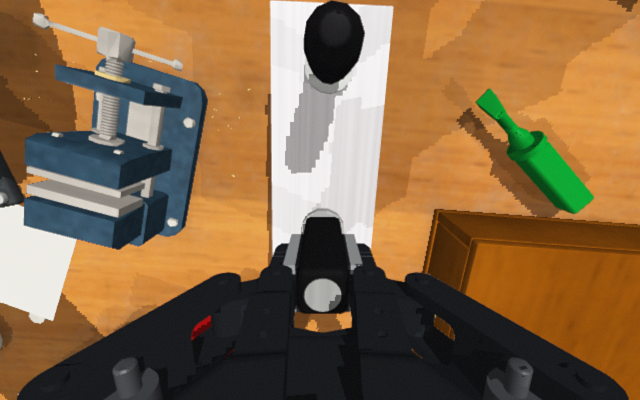

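```bash
python3 -m pendant '[[0.0,0,0,-0.03,0],[0.0,0,0,-0.03,0],[0.0,0,0,-0.03,0],[0.0,0,0,-0.03,0],[0.0,0,0,-0.03,0],[0.0,0,0,-0.03,0],[0.0,0,0,-0.02,0],[0.0,0,0,0,0]]' 90
python3 - <<'E'
from h import *
im,c,o=grab("side","g_s")
crop(im,"g_sc",240,360,40,200,4.8/1.2)
for k in ("joint_pos","tcp_pos","wrist_force","torque","finger_gap"): print(k,np.round(o[k],4))
M=R.from_quat(o["eef_rot"]).as_matrix();print(M.round(4))
ct=cam("top");cs=cam("side")
print(tri([ray(ct,(515,42)),ray(cs,(555,185))]))
print(tri([ray(ct,(452,132)),ray(cs,(383,240))]),tri([ray(ct,(452,132)),ray(cs,(418,277))]))
f=lambda x,y:(335+x/6,145+y/6)
for z in (0,.008):
    P=[onz(ct,f(*p),z)[:2] for p in [(72,188),(395,90),(487,388),(165,488)]]
    P=np.array(P);d=P[0]+P[1]-P[2]-P[3];e=P[0]+P[3]-P[1]-P[2]
    print(P.mean(0),np.degrees(np.arctan2(d[1],d[0])),np.degrees(np.arctan2(-e[0],e[1])),np.linalg.norm(d)/2,np.linalg.norm(e)/2)
E
```

```text
t: 4.3
tcp_pos: [0.5158, 0.3301, 0.4653]
eef_rot: [-0.041, 0.999, 0.002, 0.004]
wrist_force: [-0.1, 0.1, -1.0]
finger_gap: 0.0191
joint_pos [ 5.6940e-01  2.7630e-01  5.1350e-01  1.8001e+00 -4.0000e-04  4.8720e-01]
tcp_pos [0.5158 0.3301 0.4653]
wrist_force [-0.0722  0.1435 -0.9546]
torque [-0.055   0.0052  0.0168]
finger_gap 0.0191
[[-0.9966 -0.0821  0.007 ]
 [-0.0821  0.9966  0.004 ]
 [-0.0073  0.0034 -1.    ]]
(array([ 0.72604389, -0.16330935,  0.35543061]), [np.float64(0.0008092827371636023), np.float64(0.0008092827371635301)])
(array([ 0.58513277, -0.09905331,  0.21991566]), [np.float64(0.015173801264632386), np.float64(0.015173801264632324)]) (array([ 0.61589733, -0.12190542,  0.16641622]), [np.float64(0.004820281769756266), np.float64(0.004820281769756456)])
[0.48972156 0.00259593] 16.186179186681322 16.21285226902205 0.13219163837046857 0.14342297021777672
[0.4893672  0.00405179] 16.186179186681326 16.21285226902206 0.13114876840481643 0.14229149541446454
```

View pics/g_sc.png

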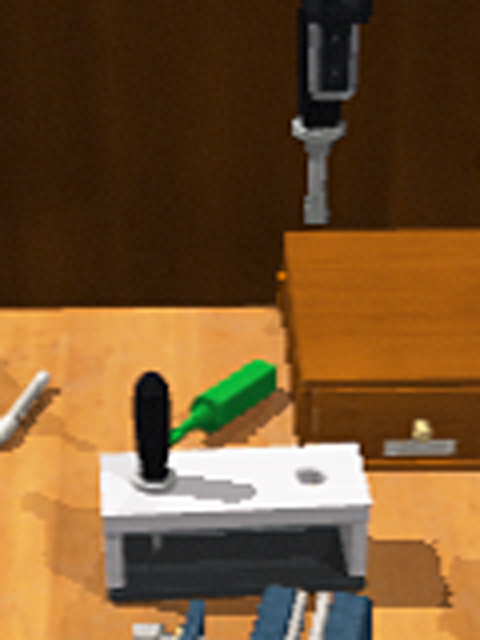

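```bash
python3 -m pendant '[[0.0,-0.015,-0.041,-0.02,0],[0.0,-0.015,-0.041,-0.02,0],[0.0,-0.015,-0.041,-0.02,0],[0.0,-0.015,-0.041,-0.02,0],[0.0,0,0,-0.06,0],[0.0,0,0,-0.06,0],[0.0,0,0,-0.06,0],[0.0,0,0,0,0]]' 90
cat > st.py <<'E'
from h import *
o=env.get_obs()
for k in ("t","joint_pos","tcp_pos","wrist_force","torque","finger_gap"): print(k,np.round(o[k],4))
M=R.from_quat(o["eef_rot"]).as_matrix();print(M.round(4))
z=M[:,2];print("tilt",np.degrees(np.arccos(-z[2])),"az",np.degrees(np.arctan2(z[1],z[0])))
E
python3 st.py
```

```text
t: 5.35
tcp_pos: [0.552, 0.1559, 0.6423]
eef_rot: [-0.041, 0.999, 0.002, 0.01]
wrist_force: [0.4, -0.3, -1.1]
finger_gap: 0.019
t 5.35
joint_pos [2.7530e-01 5.0520e-01 1.2288e+00 2.2736e+00 1.0000e-04 1.9270e-01]
tcp_pos [0.552  0.1559 0.6423]
wrist_force [ 0.413  -0.2624 -1.1273]
torque [0.0011 0.0072 0.0267]
finger_gap 0.019
[[-0.9964 -0.0826  0.02  ]
 [-0.0825  0.9966  0.0058]
 [-0.0204  0.0041 -0.9998]]
tilt 1.1911838517505668 az 16.129366824280776
```

```bash
python3 -m pendant '[[0.0,0,0,-0.06,0],[0.0,0,0,-0.06,0],[0.0,0,0,-0.06,0],[0.0,0,0,-0.06,0],[0.0,0,0,0,0],[0.0,0,0,0,0],[0.0,0,0,0,0],[0.0,0,0,0,0]]' 90; python3 st.py
```

```text
t: 6.35
tcp_pos: [0.4694, 0.133, 0.7287]
eef_rot: [-0.041, 0.995, 0.021, 0.089]
wrist_force: [0.0, 0.2, -0.5]
finger_gap: 0.0191
t 6.35
joint_pos [2.7600e-01 3.4390e-01 1.2305e+00 2.2752e+00 1.0000e-04 1.9270e-01]
tcp_pos [0.4694 0.133  0.7287]
wrist_force [ 0.0361  0.2346 -0.5321]
torque [-0.0881  0.228   0.0179]
finger_gap 0.0191
[[-0.9809 -0.0863  0.1744]
 [-0.0788  0.9957  0.0495]
 [-0.1779  0.0348 -0.9834]]
tilt 10.445956338732378 az 15.854840897490806
```

```bash
python3 -m pendant '[[0.0,0,0,-0.06,0],[0.0,0,0,-0.06,0],[0.0,0,0,-0.06,0],[0.0,0,0,-0.06,0],[0.0,0,0,-0.06,0],[0.0,0,0,-0.06,0],[0.0,0,0,0,0],[0.0,0,0,0,0]]' 90; python3 st.py
```

```text
t: 7.35
tcp_pos: [0.3102, 0.0879, 0.8367]
eef_rot: [-0.041, 0.974, 0.051, 0.215]
wrist_force: [0.3, 0.1, -1.5]
finger_gap: 0.0187
t 7.35
joint_pos [2.7590e-01 8.1900e-02 1.2348e+00 2.2772e+00 2.0000e-04 1.9260e-01]
tcp_pos [0.3102 0.0879 0.8367]
wrist_force [ 0.3188  0.1121 -1.542 ]
torque [-0.092   0.4523 -0.0356]
finger_gap 0.0187
[[-0.904  -0.1013  0.4154]
 [-0.0569  0.9914  0.1178]
 [-0.4238  0.0828 -0.902 ]]
tilt 25.58146915507133 az 15.831171936212177
```

```bash
python3 -m pendant '[[0.0,0,0,-0.06,0],[0.0,0,0,-0.05,0],[0.0,0,0,0,0],[0.0,0,0,0.06,0],[0.0,0,0,0.06,0],[0.0,0,0,0.06,0],[0.0,0,0,0.06,0],[0.0,0,0,0,0]]' 90; python3 st.py
cat >> h.py <<'E'
def delta(W):
    o=env.get_obs();M=R.from_quat(o["eef_rot"]).as_matrix();return (M.T@(np.array(W)-o["tcp_pos"])).round(4)
E
python3 -c "
from h import *
print(delta([.3466,-.0693,.3207]))"
```

```text
t: 8.35
tcp_pos: [0.3627, 0.1027, 0.6884]
eef_rot: [-0.04, 0.966, 0.059, 0.248]
wrist_force: [-0.2, 0.3, 0.6]
finger_gap: 0.019
t 8.35
joint_pos [ 2.7600e-01 -3.1880e-01  3.5570e-01  1.7304e+00  1.0000e-04  1.9270e-01]
tcp_pos [0.3627 0.1027 0.6884]
wrist_force [-0.1727  0.2553  0.5757]
torque [-0.1095  0.457   0.006 ]
finger_gap 0.019
[[-0.8742 -0.1071  0.4737]
 [-0.0485  0.9898  0.1343]
 [-0.4832  0.0944 -0.8704]]
tilt 29.495442334144244 az 15.827455840252684
[ 0.2001 -0.2033  0.2893]
```

```bash
python3 -m pendant '[[0.0,0.0285,-0.029,0.041,0],[0.0,0.0285,-0.029,0.041,0],[0.0,0.0285,-0.029,0.041,0],[0.0,0.0285,-0.029,0.041,0],[0.0,0.0285,-0.029,0.041,0],[0.0,0.0285,-0.029,0.041,0],[0.0,0.01,-0.015,0.02,0],[0.0,0,0,0,0]]' 90; python3 st.py;python3 -c "
from h import *
print(delta([.3466,-.0693,.3207]))
im,c,o=grab('wrist','h_w')
im,c,o=grab('side','h_s');crop(im,'h_sc',230,390,140,340,3)
im,c,o=grab('top','h_t');crop(im,'h_tc',335,435,145,240,6)
"
```

```text
t: 9.35
tcp_pos: [0.3548, -0.0611, 0.366]
eef_rot: [-0.042, 0.963, 0.059, 0.26]
wrist_force: [-0.6, 0.4, 0.3]
finger_gap: 0.019
t 9.35
joint_pos [-0.2489 -0.6883 -0.5539  1.2252  0.2555 -0.2723]
tcp_pos [ 0.3548 -0.0611  0.366 ]
wrist_force [-0.5883  0.3926  0.3127]
torque [-0.1355  0.4848 -0.0054]
finger_gap 0.019
[[-0.8617 -0.1105  0.4953]
 [-0.0494  0.9896  0.1349]
 [-0.505   0.0917 -0.8582]]
tilt 30.88305746189213 az 15.232954872699908
[ 0.0304 -0.0114  0.0337]
```

View pics/h_w.png

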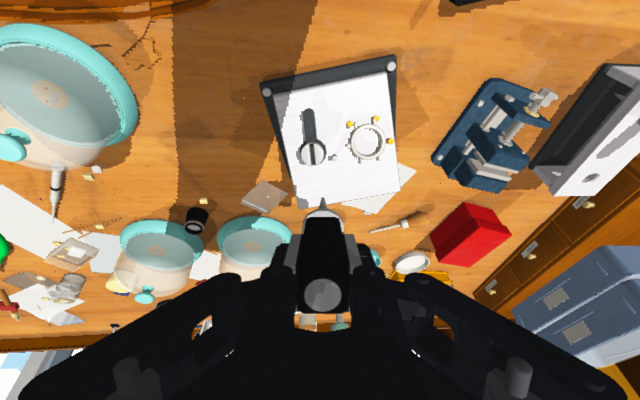

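View pics/h_sc.png

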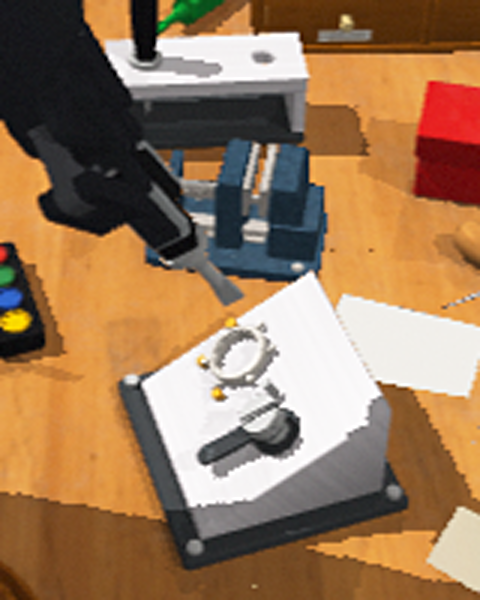

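View pics/h_tc.png

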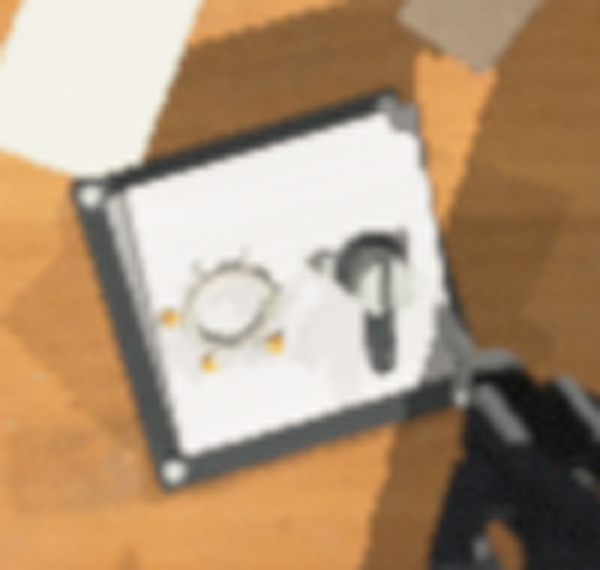

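Run:
```python
from h import *
w=cv2.imread("pics/h_w.png");s=cv2.imread("pics/h_s.png");t=cv2.imread("pics/h_t.png")
crop(w,"i_w",285,405,95,210,6.5)
crop(s,"i_s",285,345,255,310,10)
crop(t,"i_t",380,410,175,215,14)
```

```text
(no output)
```

View pics/i_w.png

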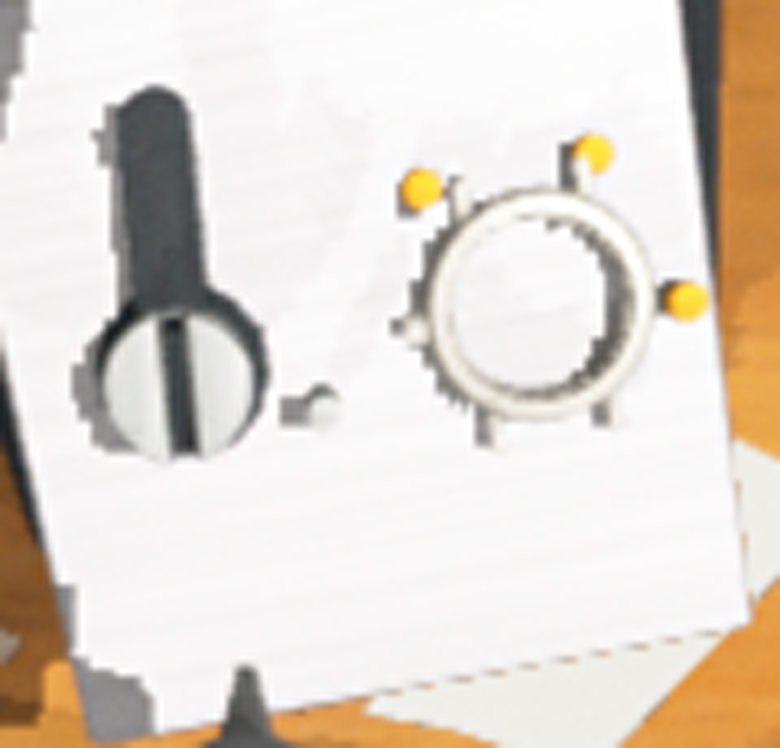

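View pics/i_s.png

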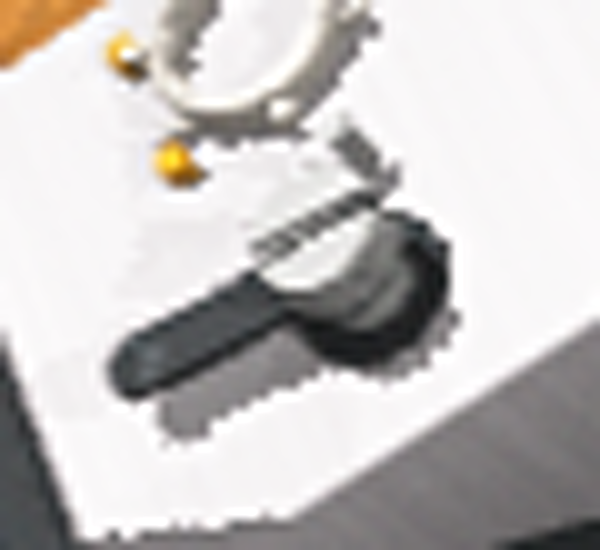

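View pics/i_t.png

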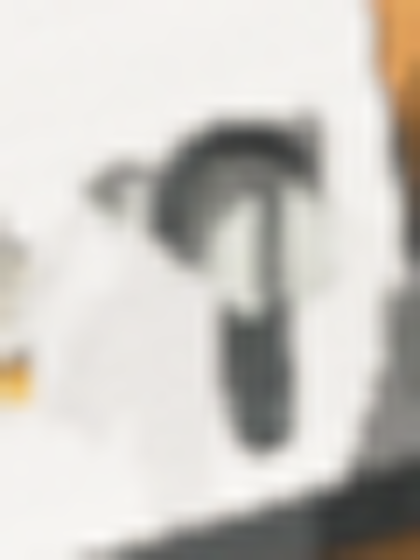

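Run:
```python
from h import *
o=env.get_obs();c=cam("wrist",o);ct=cam("top");cs=cam("side")
M=R.from_quat(o["eef_rot"]).as_matrix();T=o["tcp_pos"]
fw=lambda x,y:(285+x/6.5-.42,95+y/6.5-.42)
fs=lambda x,y:(285+x/10-.45,255+y/10-.45)
ft=lambda x,y:(380+x/14-.46,175+y/14-.46)
hw,hs,ht=fw(180,387),fs(320,222),ft(267,248)
X,e=tri([ray(c,hw),ray(cs,hs),ray(ct,ht)]);print("head top",X,e)
print(tri([ray(cs,hs),ray(ct,ht)]))
yaw=np.radians(16.2)
n=np.array([-.5*np.cos(yaw),-.5*np.sin(yaw),.866])
def onp(cm,uv,P):
    a,d=ray(cm,uv);return a+d*(n@(P-a))/(n@d)
# jig yaw from face edges etc via wrist: lower... face right edge far
d=onp(c,fw(187,455),X)-onp(c,fw(170,320),X);print("slot len",np.linalg.norm(d));d/=np.linalg.norm(d)
print("slot in tool",M.T@d,"deg about z",np.degrees(np.arctan2((M.T@d)[1],(M.T@d)[0])))
down=np.array([-.866*np.cos(yaw),-.866*np.sin(yaw),-.5]);left=np.cross(n,-down)
print("clamp",np.degrees(np.arctan2(-d@left,-d@down)))
Xt,e=tri([ray(c,fw(245,668)),ray(cs,(304,241.7))]);print("tip+x corner",Xt,e,"in tool",M.T@(Xt-T))
print("head in tool",M.T@(X-T), "n in tool",M.T@n)
f=lambda x,y:(335+x/6-.42,145+y/6-.42)
P=np.array([onz(ct,f(*p),.008)[:2] for p in [(90,195),(388,102),(471,381),(173,471)]])
d=P[0]+P[1]-P[2]-P[3];e=P[0]+P[3]-P[1]-P[2]
print(P.mean(0),np.degrees(np.arctan2(d[1],d[0])),np.degrees(np.arctan2(-e[0],e[1])))
```

```text
head top [ 0.48906282 -0.02698813  0.06650238] [np.float64(0.001772144336996448), np.float64(0.0010244384146585166), np.float64(0.0016014855982249725)]
(array([ 0.48848204, -0.0262125 ,  0.06418809]), [np.float64(0.00029411673911017484), np.float64(0.000294116739110172)])
slot len 0.021476678360711002
slot in tool [-0.99300526  0.11654266  0.01893035] deg about z 173.306183665742
clamp 4.28482219562676
tip+x corner [ 0.46784127 -0.02830575  0.15094568] [np.float64(0.0015675094202619744), np.float64(0.0015675094202619495)] in tool [ 0.01140508 -0.00089245  0.24611297]
head in tool [ 0.03596911 -0.00965002  0.32919531] n in tool [-0.01966556 -0.0051654  -0.99977127]
[0.49094102 0.0047892 ] 15.64378067570531 16.221271835126394
```

```bash
python3 -m pendant '[[0.0,0.008,-0.001,0.017,-2.2],[0.0,0.008,-0.001,0.017,-2.2],[0.0,0.008,-0.001,0.017,-2.2],[0.0,0.0075,-0.001,0.015,0],[0.0,0,0,0,0],[0.0,0,0,0,0],[0.0,0,0,0,0],[0.0,0,0,0,0]]' 90; python3 st.py;python3 -c "
from h import *
im,c,o=grab('wrist','j_w');crop(im,'j_wc',270,390,100,220,6)
im,c,o=grab('side','j_s');crop(im,'j_sc',275,345,220,310,7)
"
```

```text
t: 10.5
tcp_pos: [0.3629, -0.0568, 0.2929]
eef_rot: [-0.104, 0.957, 0.042, 0.266]
wrist_force: [-0.6, 0.1, -1.3]
finger_gap: 0.0188
t 10.5
joint_pos [-0.2306 -0.7021 -0.7044  1.079   0.25   -0.3846]
tcp_pos [ 0.3629 -0.0568  0.2929]
wrist_force [-0.6495  0.1387 -1.2831]
torque [-0.1676  0.547  -0.0168]
finger_gap 0.0188
[[-0.837  -0.222   0.5001]
 [-0.1769  0.9747  0.1367]
 [-0.5178  0.026  -0.8551]]
tilt 31.225323674465127 az 15.28691472476427
```

View pics/j_wc.png

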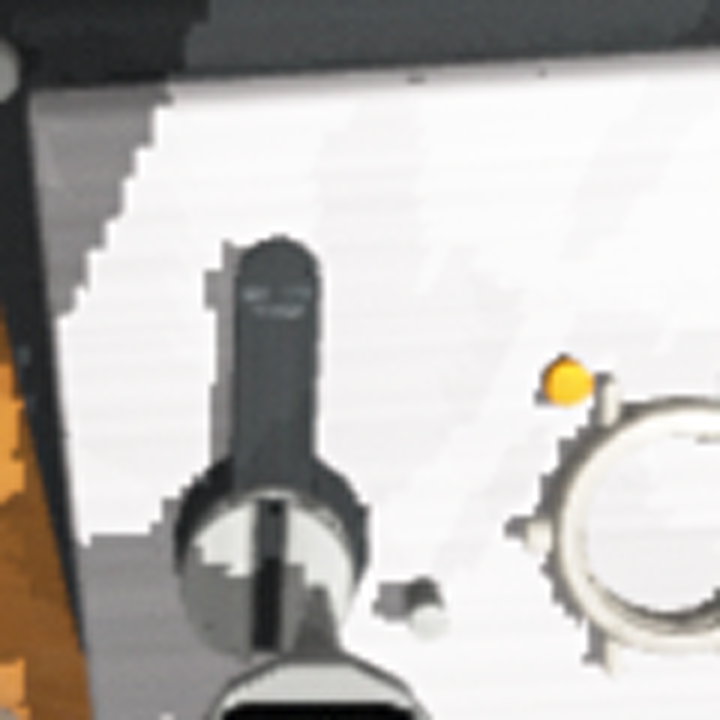

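View pics/j_sc.png

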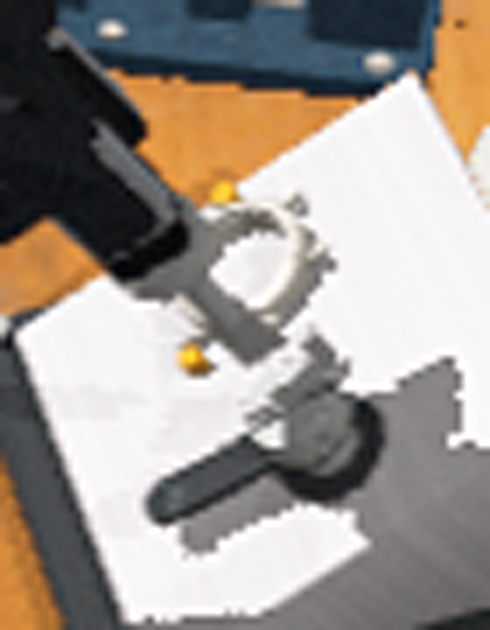

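Run:
```python
from h import *
o=env.get_obs();c=cam("wrist",o);ct=cam("top");cs=cam("side")
M=R.from_quat(o["eef_rot"]).as_matrix();T=o["tcp_pos"]
fw=lambda x,y:(270+x/6-.42,100+y/6-.42)
fs=lambda x,y:(275+x/7-.43,220+y/7-.43)
X,e=tri([ray(c,fw(267,575)),ray(cs,(316.55,276.75))]);print("head",X,e,M.T@(X-T))
# slot dir
n=np.array([-.48,-.14,.866])
def onp(cm,uv,P):
    a,d=ray(cm,uv);return a+d*(n@(P-a))/(n@d)
for q in [(270,500),(267,575),(265,650)]: print((M.T@(onp(c,fw(*q),X)-T)).round(4))
Xt,e=tri([ray(c,fw(318,588)),ray(cs,fs(235,360))]);print("tip",Xt,e,M.T@(Xt-T))
print(M.T@n)
```

```text
head [ 0.48825167 -0.02875075  0.06614662] [np.float64(0.0007117643066816608), np.float64(0.0007117643066816824)] [ 0.00737424 -0.00635046  0.26033204]
[ 0.0186 -0.0062  0.2601]
[ 0.008  -0.0067  0.2603]
[-0.0028 -0.0071  0.2606]
tip [ 0.4747482  -0.02574151  0.07935631] [np.float64(0.0005757850684909707), np.float64(0.0005757850684909344)] [ 1.13072954e-02 -7.54726001e-05  2.42695405e-01]
[-0.02174422 -0.00734844 -0.99971455]
```

```bash
python3 -m pendant '[[0.0,0.001,-0.0035,0.003,1.2],[0.0,0.001,-0.0035,0.003,1.2],[0.0,0,0,0,0],[0.0,0,0,0,0],[0.0,0,0,0,0],[0.0,0,0,0,0],[0.0,0,0,0,0],[0.0,0,0,0,0]]' 90; python3 st.py;python3 -c "
from h import *
im,c,o=grab('wrist','k_w');crop(im,'k_wc',280,370,140,230,8)
im,c,o=grab('side','k_s');crop(im,'k_sc',275,345,220,310,7)
"
```

```text
t: 11.6
tcp_pos: [0.3659, -0.0637, 0.2862]
eef_rot: [-0.083, 0.96, 0.048, 0.265]
wrist_force: [-0.5, -0.5, -0.1]
finger_gap: 0.019
t 11.6
joint_pos [-0.2494 -0.6882 -0.7101  1.0634  0.2587 -0.3566]
tcp_pos [ 0.3659 -0.0637  0.2862]
wrist_force [-0.5065 -0.5269 -0.1243]
torque [-0.1612  0.5272 -0.0236]
finger_gap 0.019
[[-0.8461 -0.1841  0.5003]
 [-0.1328  0.9817  0.1366]
 [-0.5163  0.0491 -0.855 ]]
tilt 31.23740824891836 az 15.269945764687124
```

View pics/k_wc.png

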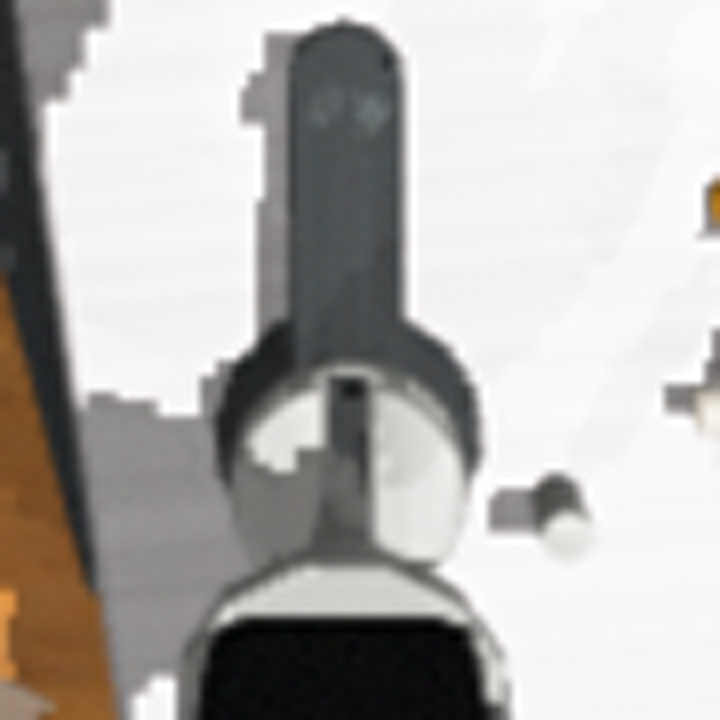

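View pics/k_sc.png

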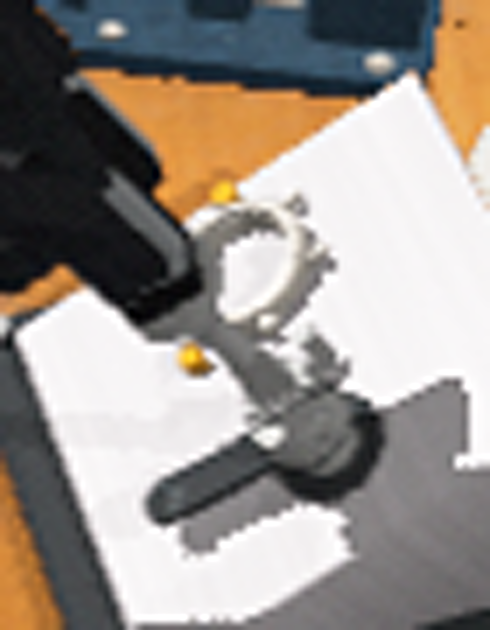

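```bash
python3 -m pendant '[[0.0,0,0,0.004,0],[0.0,0,0,0.004,0],[0.0,0,0,0.003,0],[0.0,0,0,0.002,0],[0.0,0,0,0,0],[0.0,0,0,0,0],[0.0,0,0,0,0],[0.0,0,0,0,0]]' 110; python3 st.py;python3 -c "
from h import *
im,c,o=grab('wrist','l_w');crop(im,'l_wc',280,370,140,230,8)
im,c,o=grab('side','l_s');crop(im,'l_sc',275,345,220,310,7)
"
```

```text
t: 12.7
tcp_pos: [0.3721, -0.0618, 0.2771]
eef_rot: [-0.082, 0.96, 0.048, 0.265]
wrist_force: [-3.0, -0.7, 2.5]
finger_gap: 0.0185
t 12.7
joint_pos [-0.2387 -0.6742 -0.7211  1.0351  0.2528 -0.3463]
tcp_pos [ 0.3721 -0.0618  0.2771]
wrist_force [-2.9975 -0.747   2.4769]
torque [-0.0951  0.8594  0.0184]
finger_gap 0.0185
[[-0.8459 -0.1831  0.5009]
 [-0.1323  0.9819  0.1355]
 [-0.5167  0.0484 -0.8548]]
tilt 31.260873227667254 az 15.139169233789989
```

View pics/l_wc.png

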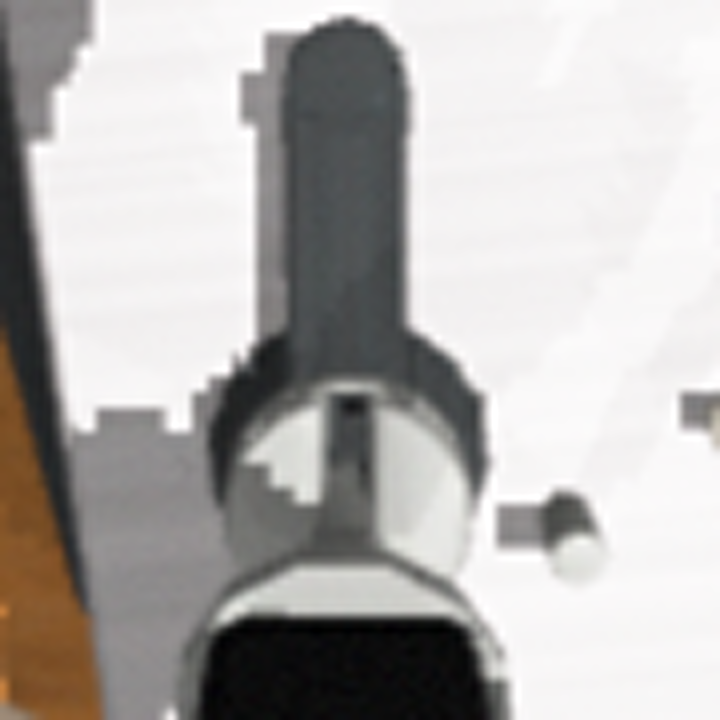

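View pics/l_sc.png

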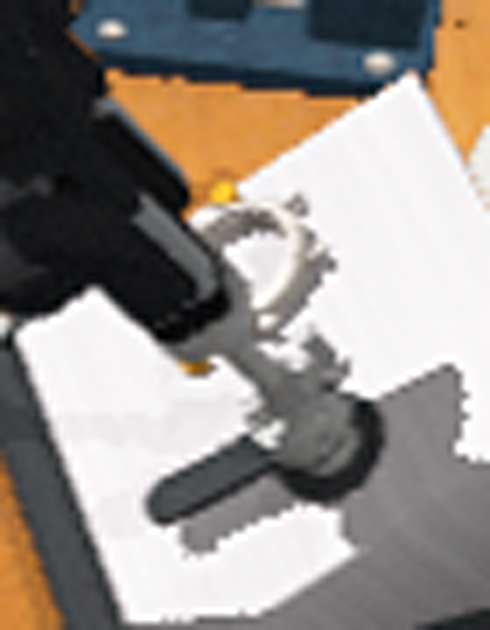

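```bash
python3 -m pendant '[[0.0,0,0,0.004,0],[0.0,0,0,0.004,0],[0.0,0,0,0.004,0],[0.0,0,0,0.004,0],[0.0,0,0,0.002,0],[0.0,0,0,0,0],[0.0,0,0,0,0],[0.0,0,0,0,0]]' 120; python3 st.py;python3 -c "
from h import *
im,c,o=grab('wrist','m_w');crop(im,'m_wc',280,370,140,230,8)
"
```

```text
t: 13.8
tcp_pos: [0.3823, -0.0592, 0.28]
eef_rot: [-0.083, 0.956, 0.047, 0.277]
wrist_force: [-3.2, -0.1, 2.8]
finger_gap: 0.0187
t 13.8
joint_pos [-0.2258 -0.664  -0.7171  1.0004  0.2523 -0.3329]
tcp_pos [ 0.3823 -0.0592  0.28  ]
wrist_force [-3.169  -0.1263  2.8401]
torque [-0.0968  0.9787  0.0642]
finger_gap 0.0187
[[-0.8321 -0.1856  0.5226]
 [-0.1336  0.9817  0.1361]
 [-0.5383  0.0434 -0.8416]]
tilt 32.6852991342362 az 14.594928639075583
```

View pics/m_wc.png

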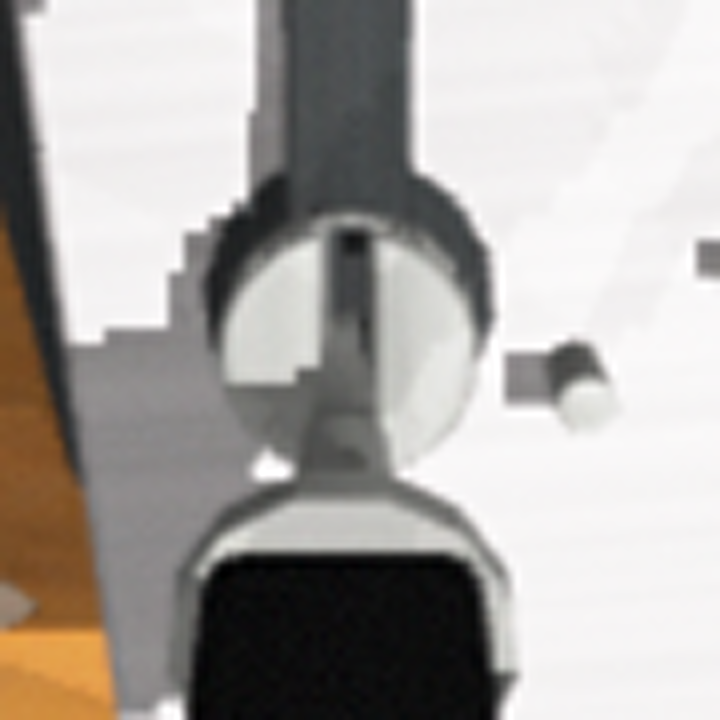

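```bash
python3 -c "
from h import *
im,c,o=grab('side','m_s');crop(im,'m_sc',265,345,210,310,6)
im,c,o=grab('top','m_t');crop(im,'m_tc',375,435,165,235,8)
"
```

```text
(no output)
```

View pics/m_sc.png

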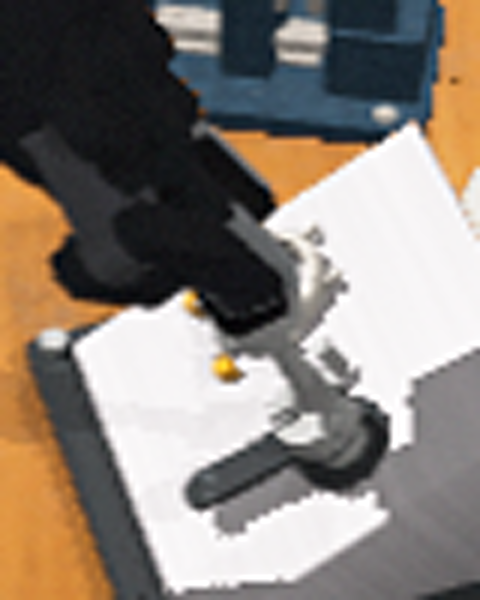

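View pics/m_tc.png

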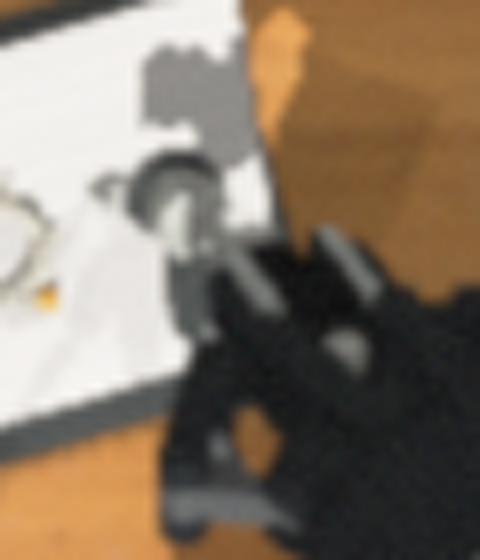

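View pics/m_w.png

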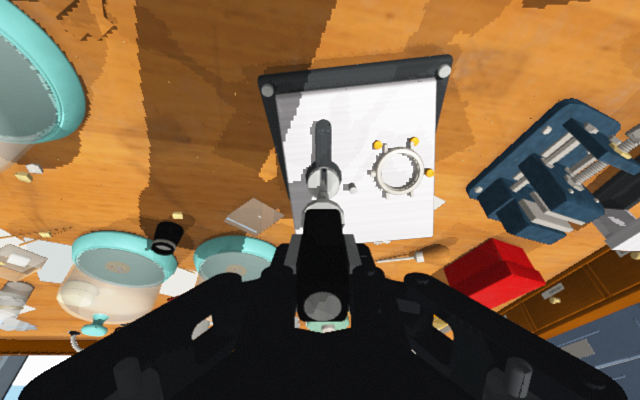

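Run:
```python
from h import *
o=env.get_obs();c=cam("wrist",o);cs=cam("side")
M=R.from_quat(o["eef_rot"]).as_matrix();T=o["tcp_pos"]
for q in [(.0053,0,.2465),(.0113,0,.2465),(-.0007,0,.2465),(.005,0,.194),(.018,0,.194),(.018,0,.1965),(.0045,0,.1265)]:
    P=T+M@np.array(q);s=proj(cs,P);w=proj(c,P)
    print(q,"side",s.round(1),"crop",((s-[265,210]+.42)*6).round(0),"wrist",w.round(1),"crop",((w-[280,140]+.44)*8).round(0), P.round(4))
P=[.4865,-.0286,.0683];print(proj(cs,P),proj(c,P))
```

```text
(0.0053, 0, 0.2465) side [327.4 274.4] crop [377. 389.] wrist [322.2 203.2] crop [341. 509.] [ 0.5067 -0.0264  0.0696]
(0.0113, 0, 0.2465) side [324.4 276.1] crop [359. 399.] wrist [322.2 195.7] crop [341. 449.] [ 0.5018 -0.0272  0.0664]
(-0.0007, 0, 0.2465) side [330.4 272.6] crop [395. 378.] wrist [322.2 210.5] crop [341. 567.] [ 0.5117 -0.0256  0.0728]
(0.005, 0, 0.194) side [311.8 259.6] crop [283. 300.] wrist [322.3 227.5] crop [342. 703.] [ 0.4796 -0.0335  0.1139]
(0.018, 0, 0.194) side [305.1 263.6] crop [243. 324.] wrist [322.3 206.9] crop [342. 538.] [ 0.4687 -0.0353  0.1069]
(0.018, 0, 0.1965) side [305.8 264.3] crop [248. 328.] wrist [322.3 205.7] crop [342. 529.] [ 0.4701 -0.0349  0.1048]
(0.0045, 0, 0.1265) side [289.5 238.3] crop [150. 172.] wrist [322.4 292.1] crop [ 342. 1221.] [ 0.4447 -0.0427  0.171 ]
[315.33884857 276.24036016] [324.42366215 183.38079475]
```

```bash
python3 -m pendant '[[0.0,0.003,0,0.001,0],[0.0,0.003,0,0.001,0],[0.0,0.003,0,0.001,0],[0.0,0.003,0,0.001,0],[0.0,0,0,0,0],[0.0,0,0,0,0],[0.0,0,0,0,0],[0.0,0,0,0,0]]' 60; python3 st.py;python3 -c "
from h import *
im,c,o=grab('side','n_s');crop(im,'n_sc',265,345,210,310,6)
im,c,o=grab('wrist','n_w');crop(im,'n_wc',280,370,140,230,8)
"
cat > pd.py <<'E'
from h import *
o=env.get_obs();c=cam("wrist",o);cs=cam("side")
M=R.from_quat(o["eef_rot"]).as_matrix();T=o["tcp_pos"]
for q in [(.0053,0,.2465),(.0113,0,.2465),(.005,0,.194),(.018,0,.1965)]:
    P=T+M@np.array(q);s=proj(cs,P);w=proj(c,P)
    print(q,"side crop",((s-[265,210]+.42)*6).round(0),"wrist crop",((w-[280,140]+.44)*8).round(0), P.round(4))
E
python3 pd.py
```

```text
t: 14.95
tcp_pos: [0.3776, -0.0601, 0.2773]
eef_rot: [-0.086, 0.953, 0.047, 0.287]
wrist_force: [-2.7, -0.2, 4.4]
finger_gap: 0.0184
t 14.95
joint_pos [-0.2337 -0.6892 -0.7395  0.9858  0.2631 -0.3408]
tcp_pos [ 0.3776 -0.0601  0.2773]
wrist_force [-2.7143 -0.2051  4.365 ]
torque [0.0537 0.5702 0.0953]
finger_gap 0.0184
[[-0.8205 -0.1905  0.5389]
 [-0.1364  0.9808  0.1391]
 [-0.5551  0.0406 -0.8308]]
tilt 33.81957184925937 az 14.468346483074056
(0.0053, 0, 0.2465) side crop [375. 389.] wrist crop [341. 509.] [ 0.5061 -0.0265  0.0696]
(0.0113, 0, 0.2465) side crop [357. 400.] wrist crop [341. 449.] [ 0.5012 -0.0273  0.0663]
(0.005, 0, 0.194) side crop [278. 302.] wrist crop [342. 703.] [ 0.4781 -0.0338  0.1134]
(0.018, 0, 0.1965) side crop [243. 331.] wrist crop [342. 529.] [ 0.4687 -0.0352  0.1041]
```

View pics/n_sc.png

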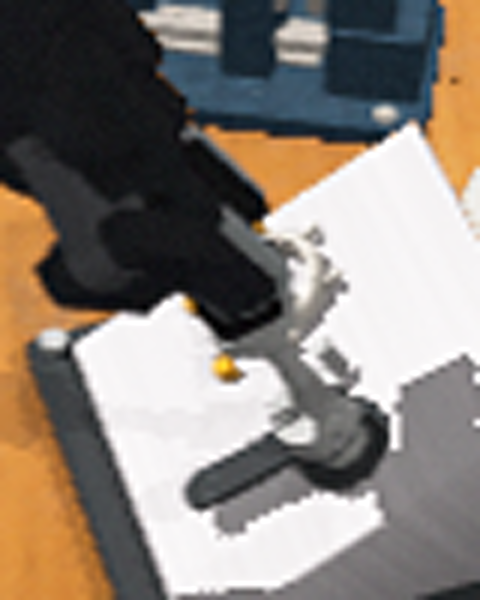

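View pics/n_wc.png

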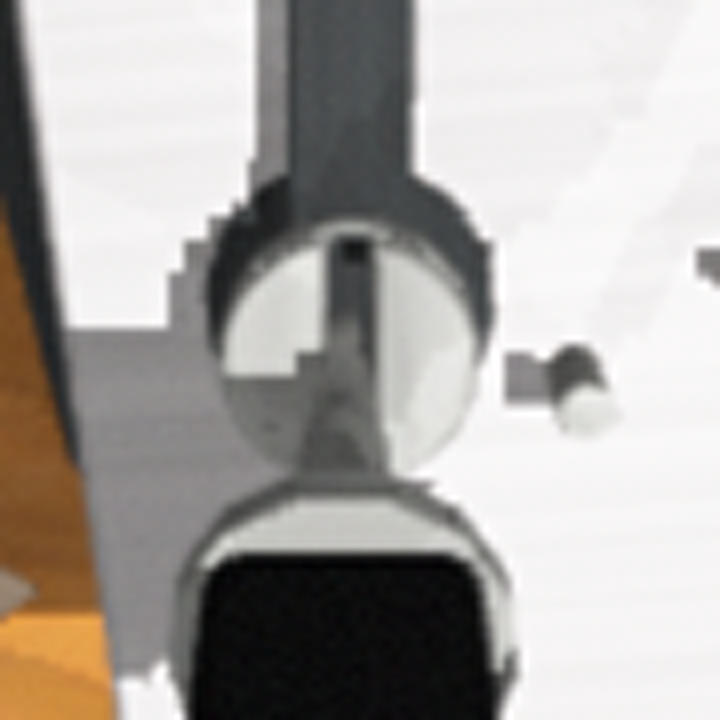

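```bash
python3 -m pendant '[[0.0,0.004,0,0.002,0],[0.0,0.004,0,0.002,0],[0.0,0.004,0,0.002,0],[0.0,0.004,0,0.001,0],[0.0,0.003,0,0,0],[0.0,0,0,0,0],[0.0,0,0,0,0],[0.0,0,0,0,0]]' 25; python3 st.py;python3 -c "
from h import *
im,c,o=grab('side','o_s');crop(im,'o_sc',265,345,210,310,6)
im,c,o=grab('wrist','o_w');crop(im,'o_wc',280,370,140,230,8)
"; python3 pd.py
```

```text
t: 16.05
tcp_pos: [0.3694, -0.0614, 0.2725]
eef_rot: [-0.089, 0.949, 0.047, 0.3]
wrist_force: [-2.6, 0.8, 4.7]
finger_gap: 0.0185
t 16.05
joint_pos [-0.2468 -0.7291 -0.7743  0.9677  0.279  -0.3529]
tcp_pos [ 0.3694 -0.0614  0.2725]
wrist_force [-2.6347  0.8199  4.6549]
torque [0.2091 0.2923 0.1083]
finger_gap 0.0185
[[-0.8043 -0.1966  0.5607]
 [-0.14    0.9798  0.1428]
 [-0.5775  0.0363 -0.8156]]
tilt 35.353326419275106 az 14.283335096222451
(0.0053, 0, 0.2465) side crop [365. 393.] wrist crop [341. 509.] [ 0.5034 -0.0269  0.0684]
(0.0113, 0, 0.2465) side crop [347. 404.] wrist crop [341. 449.] [ 0.4985 -0.0278  0.0649]
(0.005, 0, 0.194) side crop [263. 310.] wrist crop [342. 703.] [ 0.4742 -0.0344  0.1114]
(0.018, 0, 0.1965) side crop [229. 339.] wrist crop [342. 529.] [ 0.4651 -0.0358  0.1018]
```

View pics/o_sc.png

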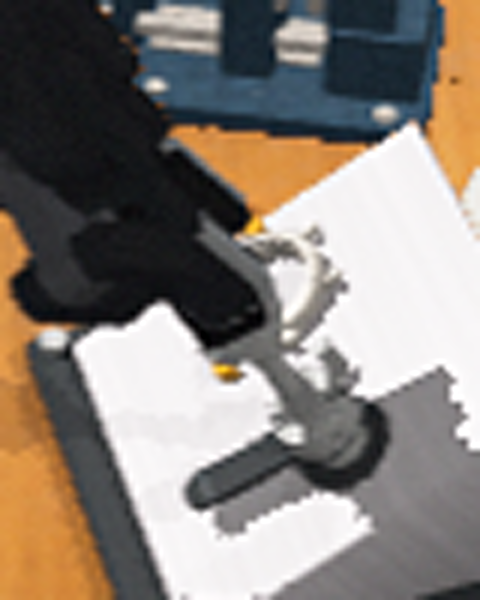

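View pics/o_wc.png

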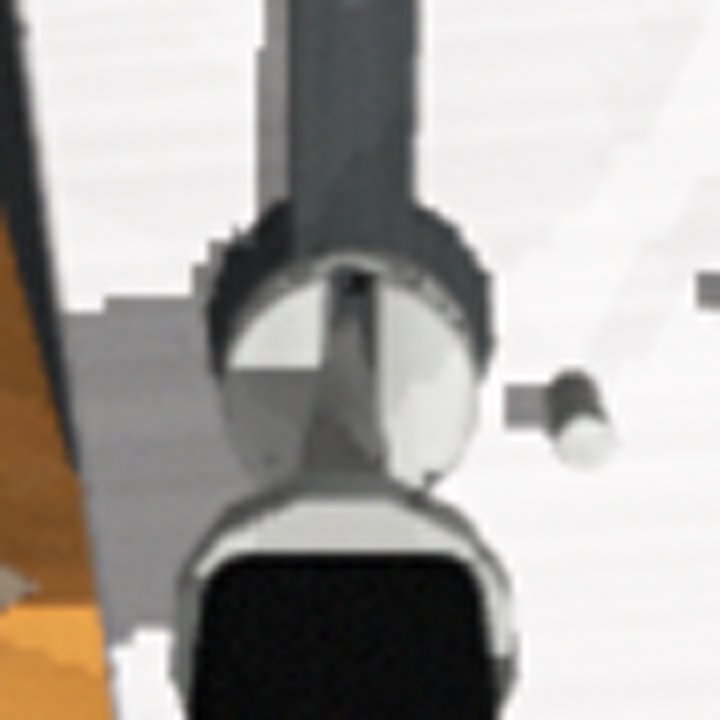

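Run:
```python
import numpy as np
S=[([.0875,.1751,1.6598],[.2232,.5027,.404]),([.2605,.3659,1.6814],[.5242,.3291,.4005]),([.2158,.1249,1.4782],[.5084,.3377,.3033]),([.2285,.0554,1.3888],[.518,.3309,.2595]),([.2763,.5135,1.8001],[.5158,.3301,.4653]),([.5052,1.2288,2.2736],[.552,.1559,.6423]),([.3439,1.2305,2.2752],[.4694,.133,.7287]),([.0819,1.2348,2.2772],[.3102,.0879,.8367]),([-.3188,.3557,1.7304],[.3627,.1027,.6884])]
A=[];b=[]
for q,p in S:
    e=[1,np.exp(-1j*q[0]),np.exp(-1j*(q[0]-q[1])),np.exp(-1j*(q[0]-q[1]+q[2]))]
    A.append(e);b.append(np.hypot(p[0],p[1])+1j*p[2])
A=np.array(A);b=np.array(b)
c,*_=np.linalg.lstsq(A,b,rcond=None);print(c,abs(c),np.abs(A@c-b).max())
```

```text
[-7.69898567e-06+1.59943953e-01j  1.92376850e-04+4.20072347e-01j
  5.18841169e-01+3.60159083e-02j  2.55683084e-01-2.29414353e-04j] [0.15994395 0.42007239 0.52008971 0.25568319] 5.443151159112217e-05
```

```bash
cat > fk.py <<'E'
import numpy as np
from scipy.spatial.transform import Rotation as R
A5=0.0;S5=1
def fk(q,a=None,s=None):
    a=A5 if a is None else a; s=S5 if s is None else s
    q1,q2,q3,q4,q5=q[:5]
    u=np.array([np.cos(q1),np.sin(q1),0]);l=np.array([-np.sin(q1),np.cos(q1),0]);k=np.array([0,0,1.])
    e=lambda t:u*np.cos(t)-k*np.sin(t)   # t: angle below horizontal
    up=lambda t:u*np.sin(t)+k*np.cos(t)
    f=q2-q3;p=q2-q3+q4
    W=.15994*k+.42007*up(q2)+.51884*e(f)+.03602*up(f)
    h=e(p);z=h*np.cos(q5)+s*l*np.sin(q5)
    return W+a*h+(.25568-a)*z,z
E
python3 - <<'E'
from fk import *
D=[([-0.2489,-0.6883,-0.5539,1.2252,0.2555],[.3548,-.0611,.366],[.4953,.1349,-.8582]),([-.2306,-.7021,-.7044,1.079,.25],[.3629,-.0568,.2929],[.5001,.1367,-.8551]),([-.2468,-.7291,-.7743,.9677,.279],[.3694,-.0614,.2725],[.5607,.1428,-.8156])]
for s in (1,-1):
  for a in (0,.05,.1,.1557,.2):
    print(s,a,[ (np.abs(fk(q,a,s)[0]-p).max().round(4),np.abs(fk(q,a,s)[1]-z).max().round(3)) for q,p,z in D])
E
```

```text
1 0 [(np.float64(0.0359), np.float64(0.0)), (np.float64(0.0352), np.float64(0.0)), (np.float64(0.0392), np.float64(0.0))]
1 0.05 [(np.float64(0.0234), np.float64(0.0)), (np.float64(0.023), np.float64(0.0)), (np.float64(0.0256), np.float64(0.0))]
1 0.1 [(np.float64(0.011), np.float64(0.0)), (np.float64(0.0107), np.float64(0.0)), (np.float64(0.012), np.float64(0.0))]
1 0.1557 [(np.float64(0.0029), np.float64(0.0)), (np.float64(0.0029), np.float64(0.0)), (np.float64(0.0031), np.float64(0.0))]
1 0.2 [(np.float64(0.0139), np.float64(0.0)), (np.float64(0.0137), np.float64(0.0)), (np.float64(0.0152), np.float64(0.0))]
-1 0 [(np.float64(0.0894), np.float64(0.49)), (np.float64(0.088), np.float64(0.482)), (np.float64(0.0973), np.float64(0.534))]
-1 0.05 [(np.float64(0.0773), np.float64(0.49)), (np.float64(0.0761), np.float64(0.482)), (np.float64(0.0842), np.float64(0.534))]
-1 0.1 [(np.float64(0.0653), np.float64(0.49)), (np.float64(0.0643), np.float64(0.482)), (np.float64(0.0711), np.float64(0.534))]
-1 0.1557 [(np.float64(0.0518), np.float64(0.49)), (np.float64(0.051), np.float64(0.482)), (np.float64(0.0565), np.float64(0.534))]
-1 0.2 [(np.float64(0.0412), np.float64(0.49)), (np.float64(0.0405), np.float64(0.482)), (np.float64(0.0449), np.float64(0.534))]
```

```bash
sed -i 's/A5=0.0/A5=0.144/' fk.py
python3 - <<'E'
from h import *
o=env.get_obs();c=cam("wrist",o)
M=R.from_quat(o["eef_rot"]).as_matrix();T=o["tcp_pos"]
X=np.array([.4883,-.0288,.0661])
print("head",M.T@(X-T),"crop",(proj(c,X)-[280,140]+.44)*8)
n=np.array([-.48,-.14,.866]);print("n",M.T@n)
for a in (6,8,9.5,11):
    t=np.radians(a);G=np.array([.0048,0,.165])
    for nm,q in (("tipc",(.0005,0,.0815)),("tip+x",(.0065,0,.0815)),("collar",(.0135,0,.0315)),("disc",(0,0,-.0385))):
        v=np.array(q);v=np.array([v[0]*np.cos(t)+v[2]*np.sin(t),0,v[2]*np.cos(t)-v[0]*np.sin(t)])
        P=G+v;print(a,nm,P.round(4),((proj(c,T+M@P)-[280,140]+.44)*8).round(0),proj(c,T+M@P).round(1))
E
```

```text
head [0.01898585 0.00102846 0.23964787] crop [352.5654525  387.66128445]
n [-0.09436257 -0.0113257  -0.99545137]
6 tipc [0.0138 0.     0.246 ] [341. 425.] [322.2 192.7]
6 tip+x [0.0198 0.     0.2454] [342. 366.] [322.2 185.3]
6 collar [0.0215 0.     0.1949] [342. 489.] [322.3 200.7]
6 disc [0.0008 0.     0.1267] [ 342. 1287.] [322.3 300.4]
8 tipc [0.0166 0.     0.2456] [341. 398.] [322.2 189.3]
8 tip+x [0.0226 0.     0.2448] [342. 339.] [322.3 181.9]
8 collar [0.0226 0.     0.1943] [342. 478.] [322.3 199.3]
8 disc [-0.0006  0.      0.1269] [ 342. 1309.] [322.3 303.1]
9.5 tipc [0.0187 0.     0.2453] [341. 377.] [322.2 186.7]
9.5 tip+x [0.0247 0.     0.2443] [342. 318.] [322.3 179.3]
9.5 collar [0.0233 0.     0.1938] [342. 470.] [322.3 198.3]
9.5 disc [-0.0016  0.      0.127 ] [ 342. 1325.] [322.3 305.1]
11 tipc [0.0208 0.     0.2449] [342. 356.] [322.2 184.1]
11 tip+x [0.0267 0.     0.2438] [342. 297.] [322.3 176.7]
11 collar [0.0241 0.     0.1933] [342. 462.] [322.3 197.2]
11 disc [-0.0025  0.      0.1272] [ 342. 1340.] [322.3 307.1]
```

Run:
```python
from h import *
a=cv2.imread("pics/o_w.png");crop(a,"p_c",270,370,140,340,3.8)
```

```text
(no output)
```

View pics/p_c.png

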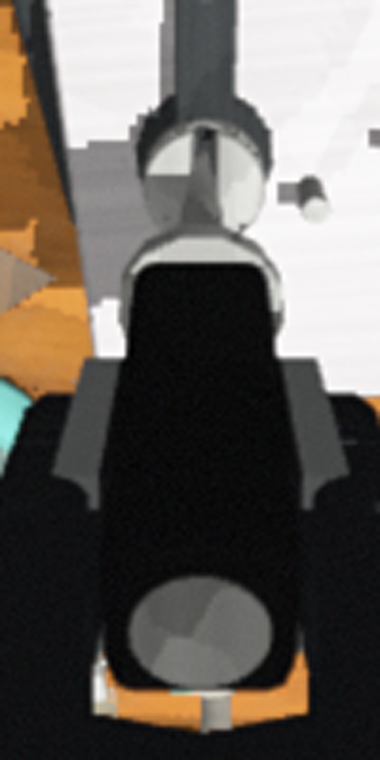

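```bash
python3 -m pendant '[[0.0,-0.001,0,-0.008,0],[0.0,-0.001,0,-0.008,0],[0.0,-0.011,0,0.001,0],[0.0,-0.011,0,0.001,0],[0.0,0.000,0,0.007,0],[0.0,0.000,0,0.007,0],[0.0,0,0,0,0],[0.0,0,0,0,0]]' 30; python3 st.py;python3 -c "
from h import *
im,c,o=grab('side','q_s');crop(im,'q_sc',265,345,210,310,6)
im,c,o=grab('wrist','q_w');crop(im,'q_wc',280,370,140,230,8)
M=R.from_quat(o['eef_rot']).as_matrix();T=o['tcp_pos']
X=np.array([.4883,-.0288,.0661]);print('head',M.T@(X-T))
"
```

```text
t: 17.15
tcp_pos: [0.3899, -0.0577, 0.2845]
eef_rot: [-0.088, 0.95, 0.047, 0.297]
wrist_force: [0.4, -0.5, -0.4]
finger_gap: 0.019
t 17.15
joint_pos [-0.2209 -0.6686 -0.7215  0.9595  0.2639 -0.3304]
tcp_pos [ 0.3899 -0.0577  0.2845]
wrist_force [ 0.3562 -0.4571 -0.3711]
torque [-0.1466  0.553  -0.0455]
finger_gap 0.019
[[-0.8076 -0.1959  0.5563]
 [-0.1396  0.9799  0.1424]
 [-0.573   0.0374 -0.8187]]
tilt 35.04348377109198 az 14.36254229800115
head [0.04161364 0.00095451 0.23769488]
```

View pics/q_sc.png

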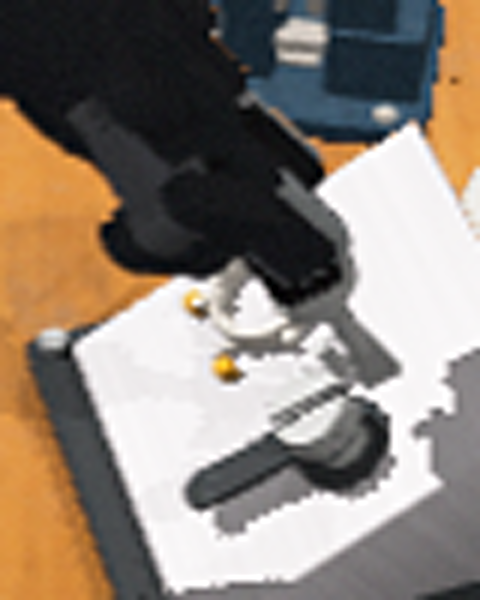

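View pics/q_wc.png

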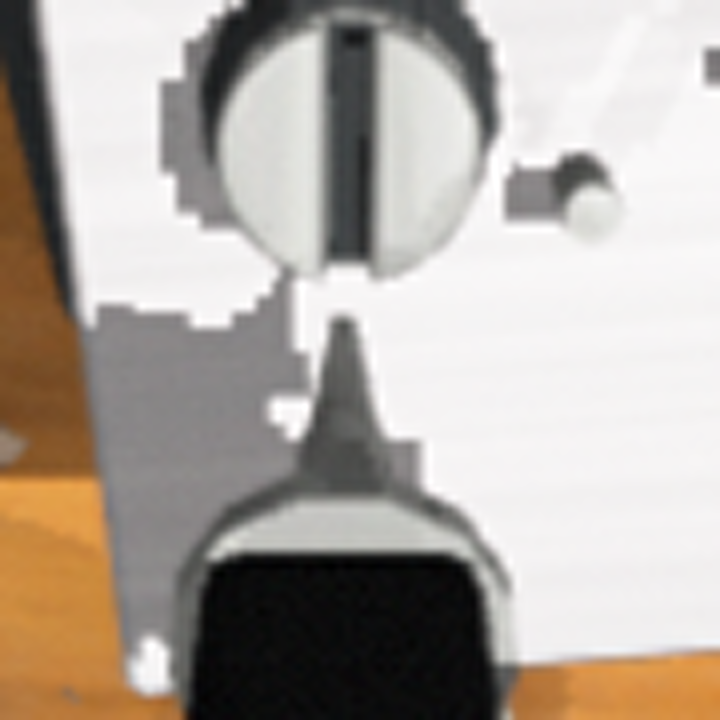

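```bash
python3 -m pendant '[[0.0,0,0,0.003,0],[0.0,0.005,0,0,0],[0.0,0.005,0,0,0],[0.0,0.005,0,0,0],[0.0,0.005,0,0,0],[0.0,0,0,0,0],[0.0,0,0,0,0],[0.0,0,0,0,0]]' 20; python3 st.py;python3 -c "
from h import *
im,c,o=grab('wrist','r_w');crop(im,'r_wc',280,370,140,230,8)
M=R.from_quat(o['eef_rot']).as_matrix();T=o['tcp_pos']
X=np.array([.4883,-.0288,.0661]);print('head',M.T@(X-T))
"
```

```text
t: 18.25
tcp_pos: [0.3756, -0.0602, 0.2762]
eef_rot: [-0.09, 0.947, 0.047, 0.305]
wrist_force: [0.4, 1.6, 0.0]
finger_gap: 0.0183
t 18.25
joint_pos [-0.2399 -0.7186 -0.7654  0.954   0.279  -0.3468]
tcp_pos [ 0.3756 -0.0602  0.2762]
wrist_force [0.4003 1.6223 0.0083]
torque [-0.0073  0.4185  0.0743]
finger_gap 0.0183
[[-0.7977 -0.1989  0.5693]
 [-0.1412  0.9794  0.1442]
 [-0.5863  0.0346 -0.8094]]
tilt 35.96734405782768 az 14.215365403658712
head [0.02880031 0.00109647 0.23876021]
```

View pics/r_wc.png

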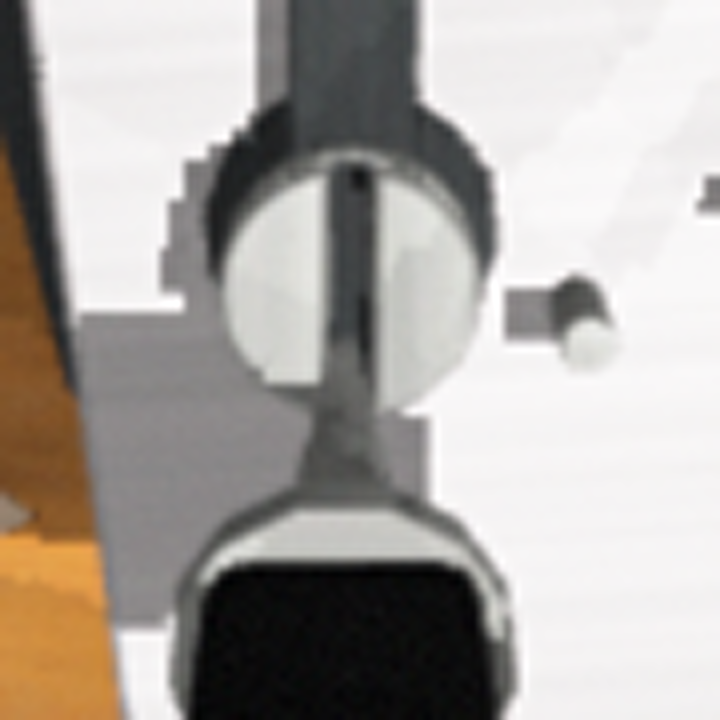

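```bash
python3 -m pendant '[[0.0,-0.008,0,0.0,0],[0.0,-0.008,0,0,0],[0.0,0,0,0.005,0],[0.0,0,0,0.004,0],[0.0,0.006,0,0,0],[0.0,0.007,0,0,0],[0.0,0.007,0,0,0],[0.0,0,0,0,0]]' 20; python3 st.py;python3 -c "
from h import *
im,c,o=grab('wrist','s_w');crop(im,'s_wc',280,370,140,230,8)
im,c,o=grab('side','s_s');crop(im,'s_sc',265,345,210,310,6)
M=R.from_quat(o['eef_rot']).as_matrix();T=o['tcp_pos']
X=np.array([.4883,-.0288,.0661]);print('head',M.T@(X-T))
"
```

```text
t: 19.3
tcp_pos: [0.3791, -0.0592, 0.2679]
eef_rot: [-0.091, 0.946, 0.048, 0.309]
wrist_force: [2.8, 1.3, -0.7]
finger_gap: 0.0188
t 19.3
joint_pos [-0.2355 -0.7142 -0.7816  0.9249  0.28   -0.3437]
tcp_pos [ 0.3791 -0.0592  0.2679]
wrist_force [ 2.8218  1.3147 -0.6952]
torque [0.1989 0.0275 0.1415]
finger_gap 0.0188
[[-0.7926 -0.2016  0.5754]
 [-0.1428  0.9789  0.1462]
 [-0.5928  0.0337 -0.8047]]
tilt 36.42138746794237 az 14.250446577844732
head [0.02881476 0.00109535 0.22979165]
```

View pics/s_wc.png

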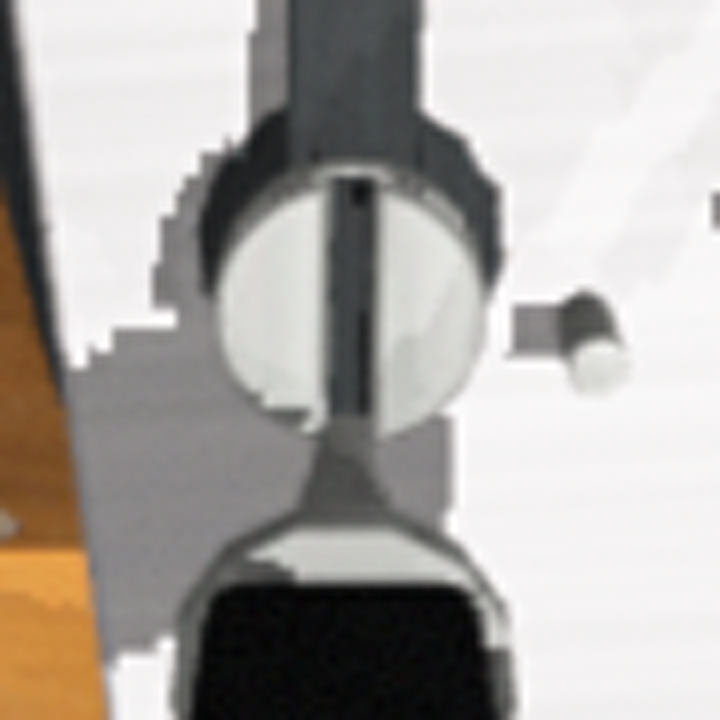

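View pics/s_sc.png

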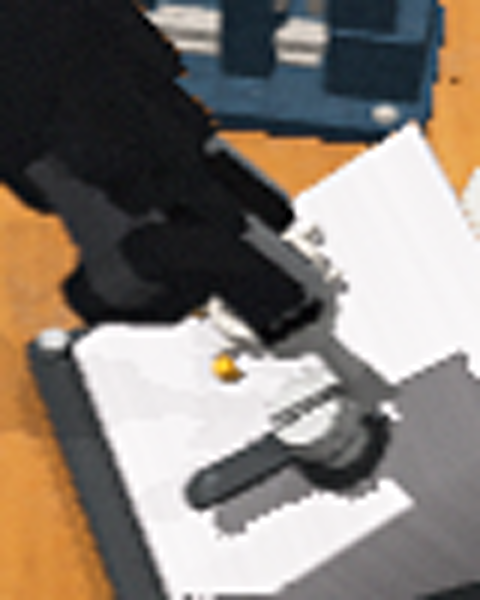

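```bash
python3 -m pendant '[[0.0,0.005,0,0.0,0],[0.0,0.005,0,0,0],[0.0,0.005,0,0,0],[0.0,0,0,0,0],[0.0,-0.012,0,0,0],[0.0,-0.008,0,-0.008,0],[0.0,0,0,-0.01,0],[0.0,0,0,0,0]]' 20; python3 st.py;python3 -c "
from h import *
im,c,o=grab('wrist','t_w');crop(im,'t_wc',270,370,140,340,3.8)
"
```

```text
t: 20.4
tcp_pos: [0.3741, -0.0616, 0.2919]
eef_rot: [-0.092, 0.943, 0.046, 0.316]
wrist_force: [0.2, 0.5, -0.6]
finger_gap: 0.0183
t 20.4
joint_pos [-0.2468 -0.7336 -0.7479  0.9664  0.2882 -0.3539]
tcp_pos [ 0.3741 -0.0616  0.2919]
wrist_force [ 0.2394  0.5399 -0.648 ]
torque [-0.1333  0.6138 -0.0337]
finger_gap 0.0183
[[-0.7838 -0.2033  0.5868]
 [-0.1451  0.9787  0.1452]
 [-0.6038  0.0287 -0.7966]]
tilt 37.19058763965355 az 13.901856809918165
```

View pics/t_wc.png

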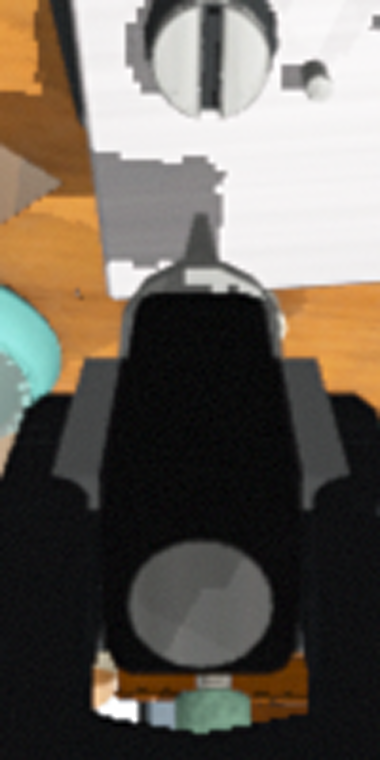

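```bash
cat > sim.py <<'E'
from fk import *
from scipy.optimize import least_squares
lo=np.array([-3.13,-.85,-1.15,-2.2,-1.44]);hi=np.array([3.13,1.81,1.24,2.28,1.52])
def step(q,d,w):
    p,z=fk(q);P=p+d
    f=lambda x:np.r_[fk(x)[0]-P,w*(fk(x)[1]-z)]
    return least_squares(f,np.clip(q,lo+1e-6,hi-1e-6),bounds=(lo,hi)).x
def tilt(q):
    z=fk(q)[1];return np.degrees(np.arccos(-z[2])),np.degrees(np.arctan2(z[1],z[0]))
E
python3 - <<'E'
from sim import *
for w in (.1,.3,1):
    q=np.array([.2753,.5052,1.2288,2.2736,0]);
    for i in range(3):q=step(q,-.06*fk(q)[1],w)
    print(w,q.round(3),tilt(q),fk(q)[0].round(3))
q0=np.array([-.2468,-.7336,-.7479,.9664,.2882])
for w in (.1,.3):
  for d in ([-1,0,0],[-.7,0,-.7],[-.7,0,.7],[0,0,-1],[0,0,1]):
    d=np.array(d,float);q=q0.copy();out=[]
    for i in range(5):
        q=step(q,.03*d,w);out.append((round(tilt(q)[0],1),round(tilt(q)[1],1)))
    print(w,d,out,fk(q)[0].round(3),q.round(2))
E
```

```text
0.1 [0.275 0.282 1.24  1.968 0.   ] (np.float64(32.133976068649616), np.float64(15.773529427017257)) [0.502 0.142 0.792]
0.3 [0.275 0.353 1.24  2.237 0.   ] (np.float64(12.615347763925273), np.float64(15.77352833131185)) [0.482 0.136 0.729]
1 [0.275 0.356 1.129 2.28  0.   ] (np.float64(3.6088458717388705), np.float64(15.773528158144241)) [0.49  0.138 0.686]
0.1 [-1.  0.  0.] [(np.float64(37.2), np.float64(13.9)), (np.float64(34.2), np.float64(17.6)), (np.float64(30.5), np.float64(24.2)), (np.float64(27.8), np.float64(32.2)), (np.float64(26.2), np.float64(41.0))] [ 0.234 -0.068  0.294] [-0.47 -0.85 -0.73  1.51  0.42]
0.1 [-0.7  0.  -0.7] [(np.float64(37.2), np.float64(13.9)), (np.float64(36.2), np.float64(14.9)), (np.float64(33.0), np.float64(19.4)), (np.float64(30.4), np.float64(24.7)), (np.float64(28.3), np.float64(30.5))] [ 0.277 -0.066  0.187] [-0.38 -0.85 -0.95  1.15  0.38]
0.1 [-0.7  0.   0.7] [(np.float64(37.2), np.float64(13.9)), (np.float64(37.2), np.float64(13.9)), (np.float64(35.7), np.float64(15.5)), (np.float64(33.9), np.float64(18.0)), (np.float64(32.4), np.float64(20.3)
[... 1205 characters left out ...]
3.9)), (np.float64(36.5), np.float64(14.7)), (np.float64(35.6), np.float64(15.8)), (np.float64(34.8), np.float64(16.8))] [ 0.284 -0.07   0.402] [-0.38 -0.85 -0.56  1.36  0.36]
0.3 [ 0.  0. -1.] [(np.float64(37.2), np.float64(13.9)), (np.float64(37.2), np.float64(13.9)), (np.float64(37.2), np.float64(13.9)), (np.float64(37.2), np.float64(13.9)), (np.float64(37.2), np.float64(13.9))] [ 0.374 -0.062  0.142] [-0.25 -0.68 -1.01  0.65  0.29]
0.3 [0. 0. 1.] [(np.float64(37.2), np.float64(13.9)), (np.float64(37.2), np.float64(13.9)), (np.float64(37.2), np.float64(13.9)), (np.float64(37.2), np.float64(13.9)), (np.float64(37.2), np.float64(13.9))] [ 0.374 -0.062  0.442] [-0.25 -0.66 -0.42  1.22  0.29]
```

Run:
```python
from sim import *
q0=np.array([-.2468,-.7336,-.7479,.9664,.2882]);w=.3
for dy in (.05,.08,.11,.14,.17):
    q=step(q0,np.array([0,dy,.05]),w)
    out=[]
    for i in range(7):
        q=step(q,np.array([-.04,0,0]),w);out.append((round(tilt(q)[0],1),round(tilt(q)[1],1)))
    print(dy,out,fk(q)[0].round(3),q.round(2))
```

```text
0.05 [(np.float64(36.7), np.float64(14.2)), (np.float64(33.4), np.float64(16.8)), (np.float64(30.3), np.float64(20.1)), (np.float64(27.6), np.float64(24.3)), (np.float64(25.3), np.float64(29.5)), (np.float64(23.7), np.float64(35.6)), (np.float64(22.8), np.float64(42.0))] [ 0.199 -0.062  0.378] [-0.5  -0.85 -0.55  1.73  0.37]
0.08 [(np.float64(36.3), np.float64(14.3)), (np.float64(32.8), np.float64(16.0)), (np.float64(29.4), np.float64(18.2)), (np.float64(26.0), np.float64(21.1)), (np.float64(22.8), np.float64(25.0)), (np.float64(19.9), np.float64(30.2)), (np.float64(17.3), np.float64(37.2))] [ 0.224 -0.     0.384] [-0.1  -0.85 -0.54  1.66  0.2 ]
0.11 [(np.float64(36.4), np.float64(14.1)), (np.float64(32.8), np.float64(14.9)), (np.float64(29.2), np.float64(15.7)), (np.float64(25.6), np.float64(16.5)), (np.float64(22.1), np.float64(17.2)), (np.float64(18.6), np.float64(17.7)), (np.float64(15.2), np.float64(17.6))] [0.223 0.072 0.384] [ 0.31 -0.85 -0.54  1.62 -0.  ]
0.14 [(np.float64(36.8), np.float64(13.9)), (np.float64(33.2), np.float64(13.8)), (np.float64(29.8), np.float64(13.2)), (np.float64(26.4), np.float64(12.1)), (np.float64(23.3), np.float64(10.0)), (np.float64(20.6), np.float64(6.8)), (np.float64(18.4), np.float64(2.2))] [0.197 0.131 0.378] [ 0.67 -0.85 -0.55  1.61 -0.19]
0.17 [(np.float64(37.2), np.float64(13.9)), (np.float64(34.2), np.float64(13.1)), (np.float64(31.1), np.float64(11.6)), (np.float64(28.2), np.float64(9.3)), (np.float64(25.9), np.float64(6.2)), (np.float64(24.2), np.float64(2.6)), (np.float64(23.2), np.float64(-0.9))] [0.166 0.169 0.37 ] [ 0.95 -0.85 -0.58  1.61 -0.33]
```

```bash
python3 -m pendant '[[0.0,-0.021,0.042,-0.014,0],[0.0,-0.021,0.042,-0.014,0],[0.0,0.031,0.008,-0.0235,0],[0.0,0.031,0.008,-0.0235,0],[0.0,0.031,0.008,-0.0235,0],[0.0,0,0,0,0],[0.0,0,0,0,0],[0.0,0,0,0,0]]' 90; python3 st.py
```

```text
t: 21.45
tcp_pos: [0.3212, 0.0219, 0.3631]
eef_rot: [-0.095, 0.954, 0.05, 0.28]
wrist_force: [0.2, -0.4, -0.4]
finger_gap: 0.0184
t 21.45
joint_pos [ 0.0207 -0.8471 -0.6427  1.2137  0.1374 -0.1376]
tcp_pos [0.3212 0.0219 0.3631]
wrist_force [ 0.209  -0.4392 -0.4255]
torque [-0.1576  0.5725 -0.0169]
finger_gap 0.0184
[[-0.8254 -0.2086  0.5245]
 [-0.153   0.9771  0.1479]
 [-0.5434  0.0418 -0.8385]]
tilt 33.02245230406514 az 15.742413468412014
```

```bash
python3 -m pendant '[[0.0,0.016,0.004,-0.011,0],[0.0,0.016,0.004,-0.011,0],[0.0,0.004,-0.03,0.002,0],[0.0,-0.01,-0.03,0.02,0],[0.0,-0.01,-0.01,0.02,0],[0.0,0,0,0,0],[0.0,0,0,0,0],[0.0,0,0,0,0]]' 90; python3 st.py;  python3 - <<'E'
from h import *
im,c,o=grab("wrist","u_w");crop(im,"u_wc",270,400,90,230,5)
M=R.from_quat(o['eef_rot']).as_matrix();T=o['tcp_pos']
X=np.array([.4883,-.0288,.0661]);print('head',M.T@(X-T))
E
```

```text
t: 22.45
tcp_pos: [0.3581, -0.0409, 0.3471]
eef_rot: [-0.097, 0.958, 0.051, 0.266]
wrist_force: [0.0, 0.3, -0.5]
finger_gap: 0.0185
t 22.45
joint_pos [-0.1886 -0.7078 -0.6033  1.1789  0.2436 -0.3292]
tcp_pos [ 0.3581 -0.0409  0.3471]
wrist_force [ 0.0263  0.3429 -0.5071]
torque [-0.1377  0.5059 -0.0247]
finger_gap 0.0185
[[-0.8397 -0.2138  0.4992]
 [-0.1591  0.9757  0.1503]
 [-0.5193  0.0468 -0.8533]]
tilt 31.423658279353457 az 16.757180747849297
head [ 0.03461196 -0.0291608   0.30661808]
```

View pics/u_wc.png

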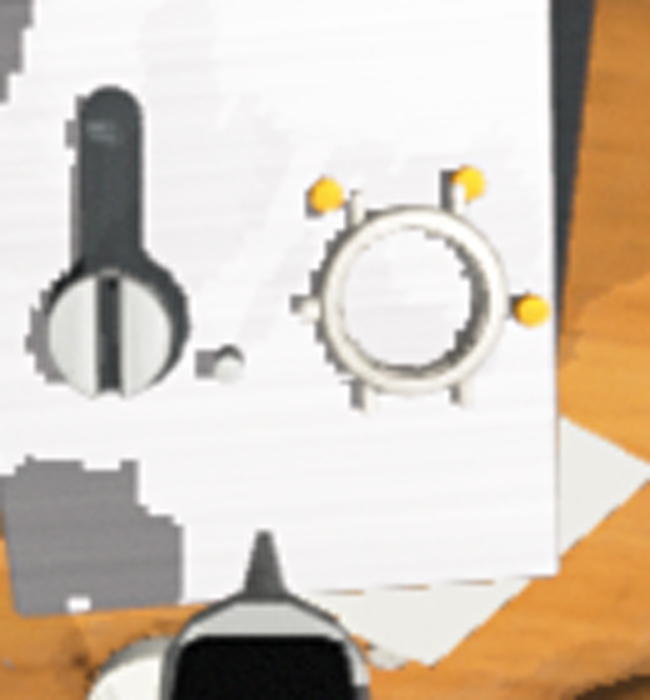

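```bash
cat > rel.py <<'E'
import sys
from h import *
# args: x0 y0 s  then pts in crop ; intersect plane of head top
def rel(o,pts,x0,y0,s):
    c=cam("wrist",o);M=R.from_quat(o['eef_rot']).as_matrix();T=o['tcp_pos']
    n=np.array([-.48,-.14,.866]);X=np.array([.4883,-.0288,.0661])
    for p in pts:
        a,d=ray(c,(x0+p[0]/s-.42,y0+p[1]/s-.42));P=a+d*(n@(X-a))/(n@d);print(p,(M.T@(P-T)).round(4))
    print("head",(M.T@(X-T)).round(4))
E
python3 - <<'E'
from rel import *
rel(env.get_obs(),[(111,278),(109.5,334),(109,390)],270,90,5)
E
```

```text
(111, 278) [ 0.0452 -0.0288  0.3064]
(109.5, 334) [ 0.0346 -0.0294  0.3067]
(109, 390) [ 0.0238 -0.0298  0.3069]
head [ 0.0347 -0.0292  0.3067]
```

```bash
python3 -m pendant '[[0.0,0.0093,-0.0103,0.0165,0.8],[0.0,0.0093,-0.0103,0.0165,0.8],[0.0,0.0093,-0.0103,0.0165,0.8],[0.0,0,0,0,0],[0.0,0,0,0,0],[0.0,0,0,0,0],[0.0,0,0,0,0],[0.0,0,0,0,0]]' 120; python3 st.py;  python3 - <<'E'
from h import *
im,c,o=grab("wrist","v_w");crop(im,"v_wc",280,370,140,230,8)
from rel import rel
rel(o,[],0,0,1)
E
```

```text
t: 23.5
tcp_pos: [0.3652, -0.0691, 0.2848]
eef_rot: [-0.076, 0.959, 0.057, 0.265]
wrist_force: [-0.2, 1.0, -0.8]
finger_gap: 0.0188
t 23.5
joint_pos [-0.271  -0.682  -0.7091  1.066   0.2829 -0.3605]
tcp_pos [ 0.3652 -0.0691  0.2848]
wrist_force [-0.2173  0.9929 -0.7887]
torque [-0.1676  0.5041 -0.0068]
finger_gap 0.0188
[[-0.8477 -0.177   0.5001]
 [-0.116   0.9817  0.1508]
 [-0.5176  0.0698 -0.8528]]
tilt 31.48610380863264 az 16.777322838974097
head [0.0042 0.0026 0.2542]
```

View pics/v_wc.png

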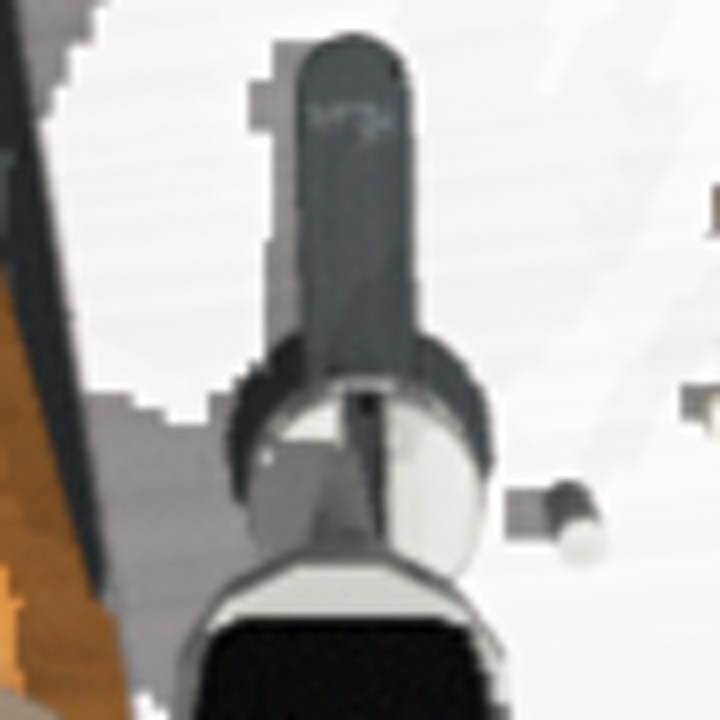

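```bash
python3 -m pendant '[[0.0,-0.001,0.0022,0,0],[0.0,0,0,0,0],[0.0,0,0,0.003,0],[0.0,0,0,0.003,0],[0.0,0,0,0,0],[0.0,0,0,0,0],[0.0,0,0,0,0],[0.0,0,0,0,0]]' 120; python3 st.py;  python3 - <<'E'
from h import *
im,c,o=grab("wrist","w_w");crop(im,"w_wc",280,370,140,230,8)
from rel import rel
rel(o,[],0,0,1)
E
```

```text
t: 24.55
tcp_pos: [0.369, -0.0656, 0.2801]
eef_rot: [-0.076, 0.959, 0.058, 0.265]
wrist_force: [0.0, -0.5, -0.8]
finger_gap: 0.0187
t 24.55
joint_pos [-0.2575 -0.6758 -0.7156  1.0499  0.2768 -0.3483]
tcp_pos [ 0.369  -0.0656  0.2801]
wrist_force [ 0.035  -0.4725 -0.7738]
torque [-0.1517  0.4923 -0.0029]
finger_gap 0.0187
[[-0.8476 -0.1773  0.5001]
 [-0.1163  0.9817  0.1509]
 [-0.5177  0.0698 -0.8527]]
tilt 31.491338017626358 az 16.791504613190625
head [5.400e-03 1.000e-04 2.478e-01]
```

View pics/w_wc.png

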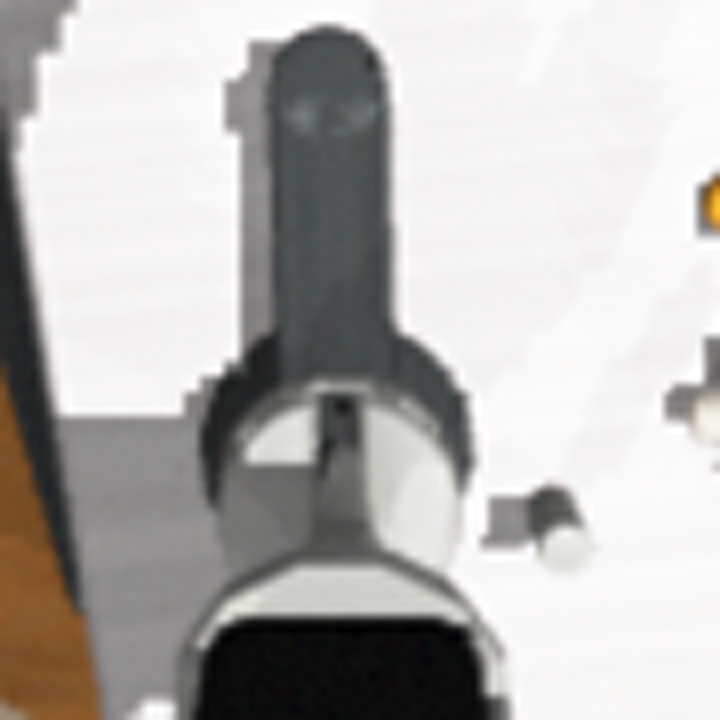

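```bash
python3 -m pendant '[[0.0,0,0,0.003,0],[0.0,0,0,0.003,0],[0.0,0,0,0.001,0],[0.0,0,0,0,0],[0.0,0,0,0,0],[0.0,0,0,0,0],[0.0,0,0,0,0],[0.0,0,0,0,0]]' 120; python3 st.py;  python3 - <<'E'
from h import *
im,c,o=grab("wrist","x_w");crop(im,"x_wc",270,370,140,340,3.8)
im,c,o=grab('side','x_s');crop(im,'x_sc',265,345,210,310,6)
from rel import rel
rel(o,[],0,0,1)
E
```

```text
t: 25.6
tcp_pos: [0.3724, -0.0645, 0.275]
eef_rot: [-0.076, 0.959, 0.057, 0.265]
wrist_force: [-4.0, -0.6, 2.6]
finger_gap: 0.0188
t 25.6
joint_pos [-0.2513 -0.668  -0.7218  1.0336  0.2732 -0.3422]
tcp_pos [ 0.3724 -0.0645  0.275 ]
wrist_force [-3.9637 -0.6238  2.6239]
torque [-0.2231  0.8828  0.0189]
finger_gap 0.0188
[[-0.8475 -0.1766  0.5005]
 [-0.116   0.9818  0.1501]
 [-0.5179  0.0691 -0.8526]]
tilt 31.500723449609982 az 16.69069242463377
head [5.800e-03 2.000e-04 2.415e-01]
```

View pics/x_wc.png

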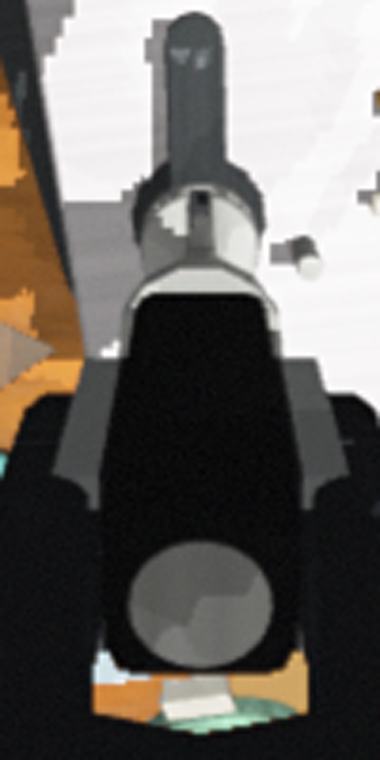

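View pics/x_sc.png

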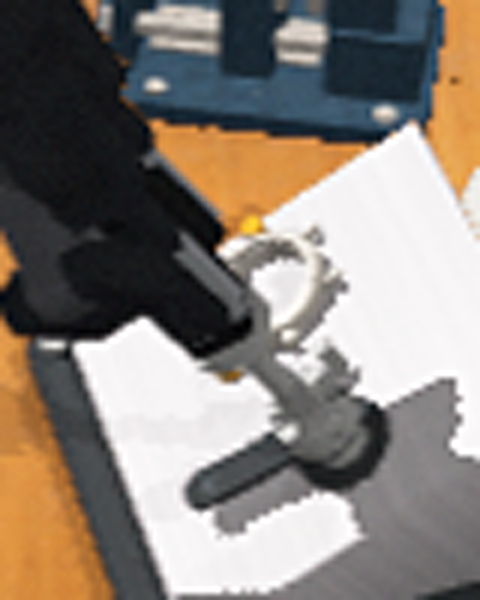

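```bash
python3 -m pendant '[[0.0,0,-0.0005,-0.0005,5],[0.0,0,-0.0008,0,8],[0.0,0,-0.0008,0,8],[0.0,0,-0.0008,0,8],[0.0,0,-0.0008,0,8],[0.0,0,0,0,0],[0.0,0,0,0,0],[0.0,0,0,0,0]]' 120; python3 st.py;  python3 - <<'E'
from h import *
im,c,o=grab("wrist","y_w");crop(im,"y_wc",250,400,110,240,5)
im,c,o=grab('side','y_s');crop(im,'y_sc',265,345,210,310,6)
from rel import rel
rel(o,[],0,0,1)
E
```

```text
t: 26.7
tcp_pos: [0.3722, -0.0683, 0.2744]
eef_rot: [0.238, 0.932, 0.14, 0.233]
wrist_force: [-2.2, -0.3, 2.0]
finger_gap: 0.019
t 26.7
joint_pos [-0.2625 -0.6648 -0.7212  1.0338  0.2781  0.3065]
tcp_pos [ 0.3722 -0.0683  0.2744]
wrist_force [-2.1703 -0.3221  2.0488]
torque [-0.181   0.9869  0.1254]
finger_gap 0.019
[[-0.7781  0.3794  0.5006]
 [ 0.5095  0.8473  0.1498]
 [-0.3674  0.3716 -0.8526]]
tilt 31.504272727980656 az 16.653999761296944
head [6.300e-03 1.000e-04 2.416e-01]
```

View pics/y_wc.png

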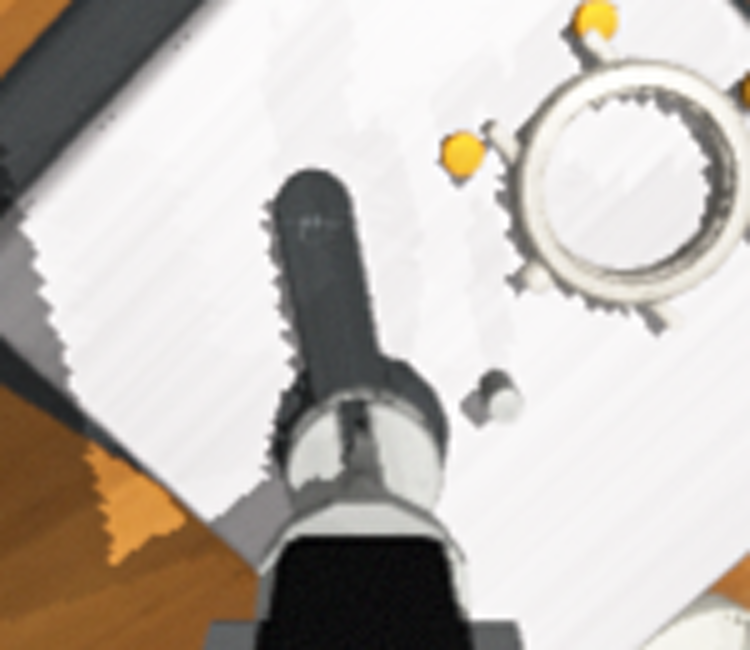

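View pics/y_sc.png

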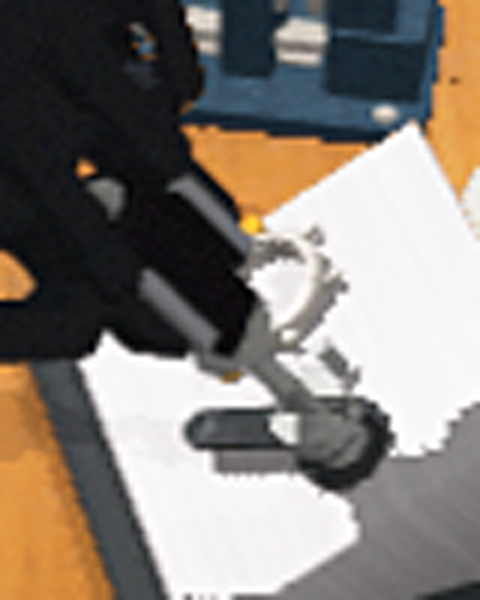

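```bash
python3 -m pendant '[[0.0,0,-0.0008,0,8],[0.0,0,-0.0008,0,8],[0.0,0,-0.0008,0,8],[0.0,0,-0.0008,0,8],[0.0,0,-0.0008,0,8],[0.0,0,-0.0008,0,8],[0.0,0,0,0,0],[0.0,0,0,0,0]]' 120; python3 st.py;  python3 - <<'E'
from h import *
im,c,o=grab("wrist","z_w");crop(im,"z_wc",250,400,110,240,5)
im,c,o=grab('side','z_s');crop(im,'z_sc',265,345,210,310,6)
from rel import rel
rel(o,[],0,0,1)
E
```

```text
t: 27.8
tcp_pos: [0.3691, -0.071, 0.2721]
eef_rot: [0.603, 0.75, 0.224, 0.153]
wrist_force: [-3.2, 0.2, 2.3]
finger_gap: 0.0189
t 27.8
joint_pos [-0.2733 -0.6702 -0.7278  1.0359  0.2835  1.1513]
tcp_pos [ 0.3691 -0.071   0.2721]
wrist_force [-3.2025  0.1779  2.2982]
torque [-0.1322  0.9337  0.1325]
finger_gap 0.0189
[[-0.2247  0.8363  0.5002]
 [ 0.9736  0.1717  0.1503]
 [ 0.0398  0.5208 -0.8528]]
tilt 31.48488209062191 az 16.730663422685637
head [ 0.0061 -0.0003  0.2416]
```

View pics/z_wc.png

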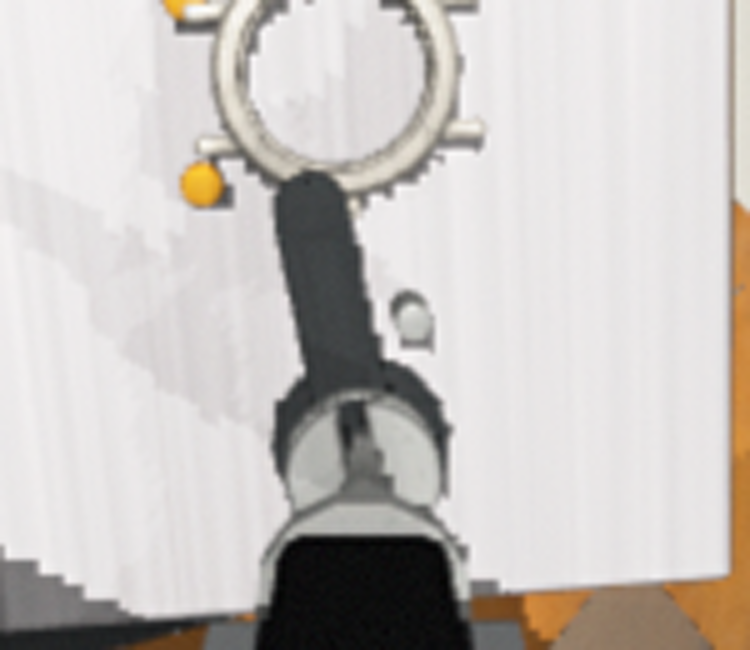

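View pics/z_sc.png

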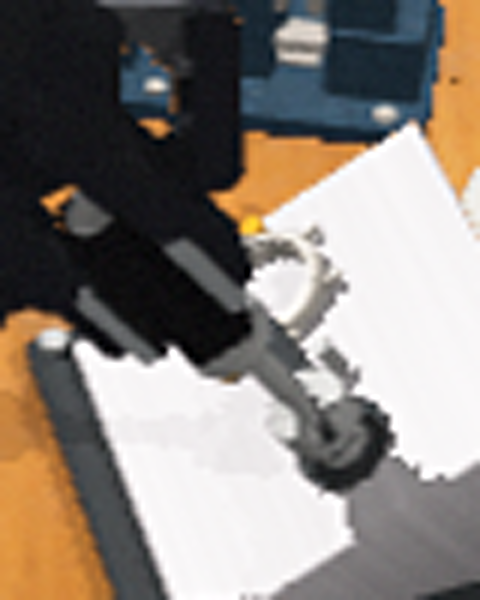

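```bash
python3 -m pendant '[[0.0,0,-0.0005,0,5],[0.0,0,-0.0005,0,5],[0.0,0,-0.0003,0,3],[0.0,0,0,0,2],[0.0,0,0,0,2],[0.0,0,0,0,0],[0.0,0,0,0,0],[0.0,0,0,0,0]]' 120; python3 st.py;  python3 - <<'E'
from h import *
im,c,o=grab("wrist","A_w");crop(im,"A_wc",250,400,110,240,5)
from rel import rel
rel(o,[],0,0,1)
E
```

```text
t: 28.9
tcp_pos: [0.3678, -0.0711, 0.2713]
eef_rot: [0.708, 0.652, 0.244, 0.118]
wrist_force: [-3.9, -0.3, 2.1]
finger_gap: 0.0187
t 28.9
joint_pos [-0.2743 -0.6732 -0.7305  1.0374  0.2838  1.4479]
tcp_pos [ 0.3678 -0.0711  0.2713]
wrist_force [-3.891  -0.2982  2.1128]
torque [-0.2626  1.1355  0.3178]
finger_gap 0.0187
[[ 0.0307  0.8658  0.4994]
 [ 0.9811 -0.1215  0.1503]
 [ 0.1908  0.4854 -0.8532]]
tilt 31.433816794088557 az 16.753532133285237
head [ 0.006  -0.0004  0.2416]
```

View pics/A_wc.png

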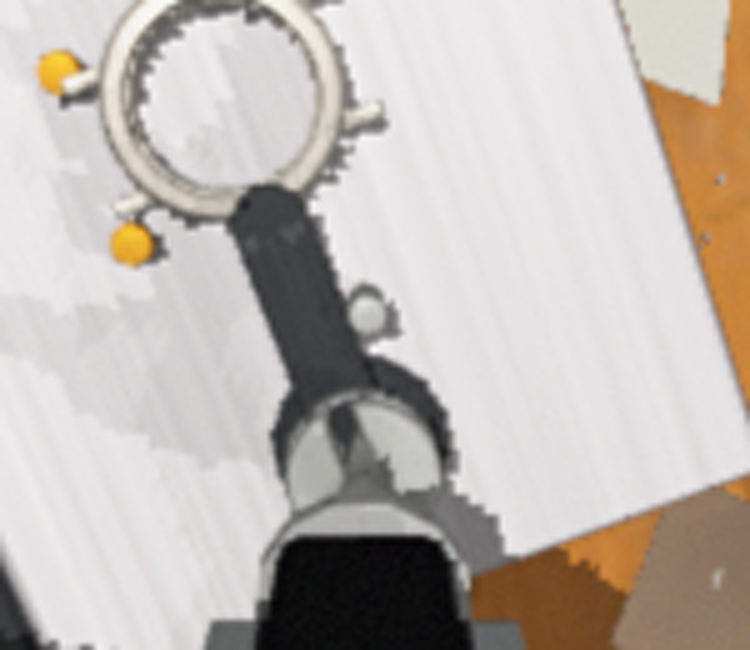

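Run:
```python
from h import *
def ang(pts,s=5,x0=250,y0=110):
    o=env.get_obs();c=cam("wrist",o)
    yaw=np.radians(16.2);n=np.array([-.5*np.cos(yaw),-.5*np.sin(yaw),.866])
    down=np.array([-.866*np.cos(yaw),-.866*np.sin(yaw),-.5]);left=np.cross(n,-down)
    X=np.array([.4883,-.0288,.0661])-.014*n
    P=[]
    for p in pts:
        a,d=ray(c,(x0+p[0]/s-.42,y0+p[1]/s-.42));P.append(a+d*(n@(X-a))/(n@d))
    d=P[1]-P[0];print(np.degrees(np.arctan2(d@left,d@down)))
ang([(293,385),(235,230)]);ang([(370,360),(310,215)])
# upslope reference: right edge of jig face
ang([(750,425),(615,0)])
```

```text
91.47701240325225
88.75567621145959
90.2283956450769
```

```bash
python3 -m pendant '[[0.0,0,0.0003,0,-3],[0.0,0,0.0003,0,-3],[0.0,0,0,-0.004,0],[0.0,0,0,-0.012,0],[0.0,0,0,-0.02,0],[0.0,0,0,-0.02,0],[0.0,0,0,0,0],[0.0,0,0,0,0]]' 120; python3 st.py;  python3 - <<'E'
from h import *
im,c,o=grab("wrist","B_w");crop(im,"B_wc",220,400,90,230,4)
from sim import *
q0=np.array(o["joint_pos"][:5]);w=.3
print(fk(q0)[0])
for dy in (.1,.13,.16):
  for dz in (.04,.12):
    q=step(q0,np.array([-.02,dy,dz]),w)
    out=[]
    for i in range(10):
        q=step(q,np.array([-.05,0,0]),w);out.append((round(tilt(q)[0],1),round(tilt(q)[1],1)))
    print(dy,dz,out,fk(q)[0].round(3),q.round(2))
E
```

```text
t: 29.95
tcp_pos: [0.339, -0.0801, 0.3225]
eef_rot: [0.673, 0.688, 0.238, 0.132]
wrist_force: [0.7, -0.5, -0.2]
finger_gap: 0.0182
t 29.95
joint_pos [-0.3294 -0.73   -0.6575  1.1801  0.3086  1.2939]
tcp_pos [ 0.339  -0.0801  0.3225]
wrist_force [ 0.7077 -0.4823 -0.2138]
torque [-0.1664  0.4989 -0.0213]
finger_gap 0.0182
[[-0.0585  0.8634  0.5011]
 [ 0.9885 -0.0199  0.1497]
 [ 0.1392  0.5041 -0.8523]]
tilt 31.532160427562268 az 16.6293555604306
[ 0.33894332 -0.08003263  0.32249614]
0.1 0.04 [(np.float64(27.7), np.float64(19.2)), (np.float64(23.6), np.float64(23.1)), (np.float64(19.8), np.float64(28.8)), (np.float64(16.5), np.float64(37.3)), (np.float64(14.0), np.float64(49.7)), (np.float64(12.8), np.float64(65.6)), (np.float64(13.3), np.float64(80.8)), (np.float64(14.9), np.float64(90.2)), (np.float64(16.2), np.float64(92.8)), (np.float64(15.0), np.float64(92.9))] [-0.002 -0.07   0.448] [-1.58 -0.85 -0.4   2.28 -0.02]
0.1 0.12 [(np.float64(30.4), np.float64(17.3)), (np.float64(26.5), np.float64(20.1)), (np.float64(22.8), np.float64(24.1)), (np.float64(19.6), np.float64(29.7)), (np.flo
[... 1344 characters left out ...]
.float64(1.6)), (np.float64(13.7), np.float64(-5.6)), (np.float64(13.7), np.float64(-8.4)), (np.float64(13.7), np.float64(-8.4)), (np.float64(13.7), np.float64(-8.4)), (np.float64(13.7), np.float64(-8.4))] [-0.09   0.148  0.41 ] [ 2.22 -0.7  -0.42  2.03 -0.17]
0.16 0.12 [(np.float64(30.9), np.float64(16.6)), (np.float64(27.0), np.float64(15.9)), (np.float64(23.4), np.float64(13.9)), (np.float64(20.8), np.float64(10.1)), (np.float64(19.4), np.float64(5.7)), (np.float64(19.2), np.float64(4.2)), (np.float64(19.2), np.float64(4.2)), (np.float64(19.2), np.float64(4.2)), (np.float64(19.2), np.float64(4.2)), (np.float64(19.2), np.float64(4.2))] [-0.127  0.126  0.487] [ 2.5  -0.58 -0.21  2.2  -0.22]
```

View pics/B_wc.png

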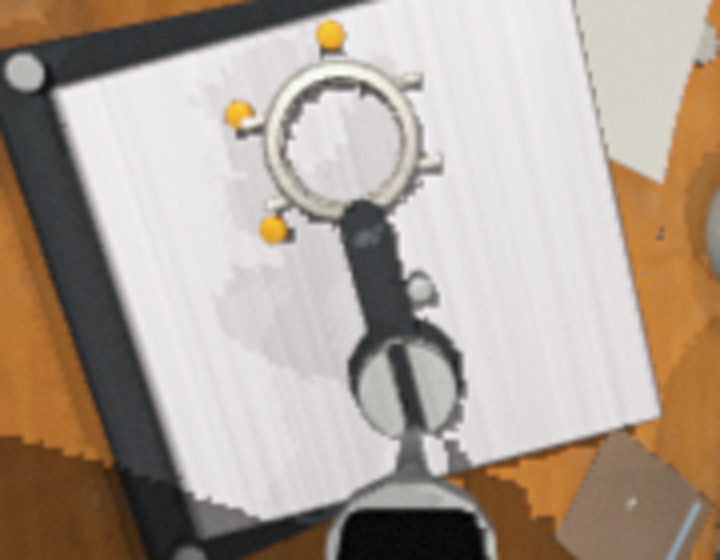

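Run:
```python
from sim import *
from scipy.optimize import brentq
w=.3;res=[]
def ik(r,z,t):
    f=lambda x:np.r_[fk([0,*x,0])[0][[0,2]]-[r,z],(fk([0,*x,0])[1]-np.array([np.sin(t),0,-np.cos(t)]))[[0,2]]]
    s=least_squares(f,[-.6,-.6,1.1],bounds=(lo[1:4],hi[1:4]));return s
for r in (.3,.36,.45,.55,.65,.75):
  for z in (.3,.4,.5,.6,.7):
    s=ik(r,z,np.radians(31.3))
    if s.cost>1e-8: continue
    for a in range(0,360,30):
        d=np.array([np.cos(np.radians(a)),0,np.sin(np.radians(a))])*.055
        q=np.r_[0,s.x,0];tr=[];ok=1
        for i in range(9):
            q=step(q,d,w);p=fk(q)[0]
            if p[0]<.17 or p[2]<.3: break
            tr.append((tilt(q)[0]*np.sign(fk(q)[1][0]),p[0],p[2]))
            if tr[-1][0]<1: break
        if tr: 
            m=min(tr);res.append((m[0],r,z,a,len(tr),m[1],m[2],q.round(2).tolist()))
res.sort();
for x in res[:14]: print([round(v,2) if not isinstance(v,list) else v for v in x])
```

```text
[np.float64(-1.01), 0.36, 0.3, 180, 7, np.float64(0.17), np.float64(0.35), [0.0, -0.85, -0.58, 1.86, -0.0]]
[np.float64(1.62), 0.45, 0.5, 210, 9, np.float64(0.2), np.float64(0.31), [0.0, -0.85, -0.67, 1.72, -0.0]]
[np.float64(3.85), 0.36, 0.5, 210, 7, np.float64(0.18), np.float64(0.38), [-0.0, -0.85, -0.56, 1.88, 0.0]]
[np.float64(4.83), 0.3, 0.7, 240, 9, np.float64(0.2), np.float64(0.35), [0.0, -0.85, -0.59, 1.75, -0.0]]
[np.float64(9.17), 0.3, 0.5, 210, 5, np.float64(0.18), np.float64(0.43), [-0.0, -0.85, -0.45, 1.9, 0.0]]
[np.float64(9.61), 0.3, 0.6, 240, 7, np.float64(0.23), np.float64(0.32), [-0.0, -0.85, -0.74, 1.58, 0.0]]
[np.float64(10.18), 0.36, 0.7, 240, 9, np.float64(0.23), np.float64(0.32), [-0.0, -0.85, -0.65, 1.59, 0.0]]
[np.float64(10.36), 0.55, 0.4, 180, 9, np.float64(0.17), np.float64(0.46), [0.0, -0.85, -0.36, 1.88, -0.0]]
[np.float64(10.6), 0.45, 0.6, 210, 8, np.float64(0.18), np.float64(0.45), [-0.0, -0.85, -0.41, 1.91, 0.0]]
[np.float64(11.14), 0.45, 0.4, 180, 7, np.float64(0.18), np.float64(0.46), [0.0, -0.85, -0.33, 1.97, -0.0]]
[np.float64(12.71), 0.36, 0.4, 180, 5, np.float64(0.19), np.float64(0.45), [0.0, -0.85, -0.34, 1.93, -0.0]]
[np.float64(13.61), 0.55, 0.6, 210, 9, np.float64(0.22), np.float64(0.4), [0.0, -0.85, -0.5, 1.68, -0.0]]
[np.float64(15.82), 0.55, 0.5, 210, 8, np.float64(0.26), np.float64(0.3), [-0.0, -0.85, -0.74, 1.5, 0.0]]
[np.float64(16.05), 0.36, 0.4, 210, 4, np.float64(0.26), np.float64(0.31), [0.0, -0.85, -0.71, 1.52, -0.0]]
```

```bash
python3 -m pendant '[[0.0,0.06,-0.002,0.0137,0],[0.0,0.06,-0.002,0.0137,0],[0.0,0.06,-0.002,0.0137,0],[0.0,-0.0125,-0.045,-0.029,0],[0.0,-0.0125,-0.045,-0.029,0],[0.0,-0.0125,-0.045,-0.029,0],[0.0,-0.0125,-0.045,-0.029,0],[0.0,0,0,0,0]]' 120
cat > u.py <<'E'
from h import *
o=env.get_obs();M=R.from_quat(o["eef_rot"]).as_matrix();a=np.radians(16.6)
q=np.array(o["joint_pos"]);from fk import fk
z=M[:,2];print("inward along -tilt az in tool:",(M.T@np.array([-np.cos(np.arctan2(z[1],z[0])),-np.sin(np.arctan2(z[1],z[0])),0])).round(3), "j1deg",np.degrees(q[0]))
E
python3 st.py; python3 u.py
```

```text
t: 31.0
tcp_pos: [0.2706, 0.0718, 0.3581]
eef_rot: [0.685, 0.701, 0.173, 0.092]
wrist_force: [1.5, 0.2, -1.0]
finger_gap: 0.0185
t 31.0
joint_pos [ 0.2502 -0.8459 -0.6111  1.4113  0.0227  1.8021]
tcp_pos [0.2706 0.0718 0.3581]
wrist_force [ 1.5145  0.1639 -1.0046]
torque [-0.0577  0.3898 -0.0119]
finger_gap 0.0185
[[-0.0442  0.9294  0.3665]
 [ 0.9931  0.001   0.1171]
 [ 0.1084  0.3692 -0.923 ]]
tilt 22.628109157749815 az 17.716838316353563
inward along -tilt az in tool: [-0.26  -0.886 -0.385] j1deg 14.338185417652127
```

```bash
python3 -m pendant '[[0.0,-0.015,-0.053,-0.010,0],[0.0,-0.015,-0.053,-0.010,0],[0.0,-0.015,-0.053,-0.008,0],[0.0,-0.015,-0.053,-0.004,0],[0.0,0,0,0,0],[0.0,0,0,0,0],[0.0,0,0,0,0],[0.0,0,0,0,0]]' 120; python3 st.py; python3 u.py
```

```text
t: 32.0
tcp_pos: [0.2272, 0.0312, 0.3661]
eef_rot: [0.693, 0.713, 0.105, 0.041]
wrist_force: [-0.2, 0.6, -1.0]
finger_gap: 0.0184
t 32.0
joint_pos [ 0.1017 -0.8446 -0.5669  1.6347  0.0713  1.6517]
tcp_pos [0.2272 0.0312 0.3661]
wrist_force [-0.1594  0.5849 -0.9607]
torque [-0.0722  0.2437 -0.0081]
finger_gap 0.0184
[[-0.0374  0.9784  0.2033]
 [ 0.9955  0.0189  0.0924]
 [ 0.0865  0.2058 -0.9748]]
tilt 12.900497483671396 az 24.440437164946307
inward along -tilt az in tool: [-0.378 -0.899 -0.223] j1deg 5.82956558055962
```

```bash
python3 -m pendant '[[0.0,0.055,-0.016,0.002,0],[0.0,-0.022,-0.051,0.002,0],[0.0,-0.022,-0.051,0.002,0],[0.0,-0.022,-0.051,0.002,0],[0.0,-0.022,-0.051,0.004,0],[0.0,0,0,0,0],[0.0,0,0,0,0],[0.0,0,0,0,0]]' 120; python3 st.py; python3 u.py
```

```text
t: 33.0
tcp_pos: [0.1768, -0.014, 0.3747]
eef_rot: [0.689, 0.723, 0.045, -0.012]
wrist_force: [0.0, -0.7, -0.6]
finger_gap: 0.0187
t 33.0
joint_pos [-0.1342 -0.8468 -0.5386  1.8459  0.0878  1.3905]
tcp_pos [ 0.1768 -0.014   0.3747]
wrist_force [ 0.0367 -0.744  -0.5556]
torque [-0.0915  0.0054  0.0079]
finger_gap 0.0187
[[-0.0493  0.9978  0.0443]
 [ 0.9956  0.0455  0.0825]
 [ 0.0803  0.0482 -0.9956]]
tilt 5.3727566505748205 az 61.76035658148256
inward along -tilt az in tool: [-0.854 -0.512 -0.094] j1deg -7.689428888513325
```

```bash
python3 -m pendant '[[0.0,0.056,0.0025,0.004,0],[0.0,0.056,0.0025,0.004,0],[0.0,0.052,-0.038,0.002,0],[0.0,0.052,-0.038,0.002,0],[0.0,-0.048,-0.021,-0.004,0],[0.0,-0.048,-0.021,-0.004,0],[0.0,0,0,0,0],[0.0,0,0,0,0]]' 120; python3 st.py; python3 u.py
```

```text
t: 34.0
tcp_pos: [0.1543, 0.0493, 0.3952]
eef_rot: [0.667, 0.744, 0.02, -0.024]
wrist_force: [0.6, -0.6, -1.1]
finger_gap: 0.0188
t 34.0
joint_pos [ 0.2666 -0.8468 -0.4952  1.9148  0.0619  1.7283]
tcp_pos [0.1543 0.0493 0.3952]
wrist_force [ 0.6214 -0.5603 -1.1227]
torque [-0.0663 -0.016  -0.0039]
finger_gap 0.0188
[[-0.1088  0.994  -0.0089]
 [ 0.9921  0.1092  0.0617]
 [ 0.0623 -0.0021 -0.9981]]
tilt 3.572336777570508 az 98.20979189382369
inward along -tilt az in tool: [-0.997  0.034 -0.062] j1deg 15.27489735615054
```

```bash
python3 -m pendant '[[0.0,0.045,0.005,0.003,0],[0.0,0.046,-0.005,0.003,0],[0.0,0.034,-0.036,0.002,0],[0.0,0.034,-0.036,0.002,0],[0.0,-0.048,-0.020,-0.003,0],[0.0,-0.048,-0.020,-0.003,0],[0.0,0,0,0,0],[0.0,0,0,0,0]]' 120; python3 st.py; python3 -c "
from h import *
print(delta([.515,.332,.37]))"
```

```text
t: 35.0
tcp_pos: [0.0926, 0.113, 0.4163]
eef_rot: [0.654, 0.756, -0.007, -0.023]
wrist_force: [-0.6, 0.1, -0.9]
finger_gap: 0.0183
t 35.0
joint_pos [ 0.8499 -0.847  -0.4501  1.9822  0.0455  2.2764]
tcp_pos [0.0926 0.113  0.4163]
wrist_force [-0.6309  0.1114 -0.8851]
torque [-0.0037 -0.0965  0.0166]
finger_gap 0.0183
[[-0.1429  0.9888 -0.0437]
 [ 0.9894  0.1439  0.0191]
 [ 0.0252 -0.0406 -0.9989]]
tilt 2.736504062436676 az 156.39702559382985
[0.1551 0.4511 0.0319]
```

```bash
python3 -m pendant '[[0.0,0.018,0.056,-0.002,0],[0.0,0.018,0.058,-0.002,0],[0.0,0.018,0.058,-0.002,0],[0.0,0.018,0.058,-0.002,0],[0.0,0.018,0.058,-0.002,0],[0.0,0.018,0.058,-0.002,0],[0.0,0.018,0.057,-0.002,0],[0.0,0,0,0,0]]' 120; python3 st.py; python3 -c "
from h import *
im,c,o=grab('side','C_s');crop(im,'C_sc',240,360,40,200,4)
im,c,o=grab('wrist','C_w')
M=R.from_quat(o['eef_rot']).as_matrix();print('tip',o['tcp_pos']+M@[.005,0,.2475])
"
```

```text
t: 36.0
tcp_pos: [0.4804, 0.3136, 0.4104]
eef_rot: [0.65, 0.76, -0.006, -0.024]
wrist_force: [-0.4, -0.2, -0.8]
finger_gap: 0.0186
t 36.0
joint_pos [0.5701 0.1635 0.2712 1.7044 0.0422 1.9851]
tcp_pos [0.4804 0.3136 0.4104]
wrist_force [-0.4275 -0.2422 -0.8152]
torque [-0.0781  0.0105 -0.0466]
finger_gap 0.0186
[[-0.154   0.9871 -0.0445]
 [ 0.9877  0.155   0.0216]
 [ 0.0282 -0.0407 -0.9988]]
tilt 2.8362069746629586 az 154.18098250106047
tip [0.46714091 0.32319903 0.16504649]
```

View pics/C_sc.png

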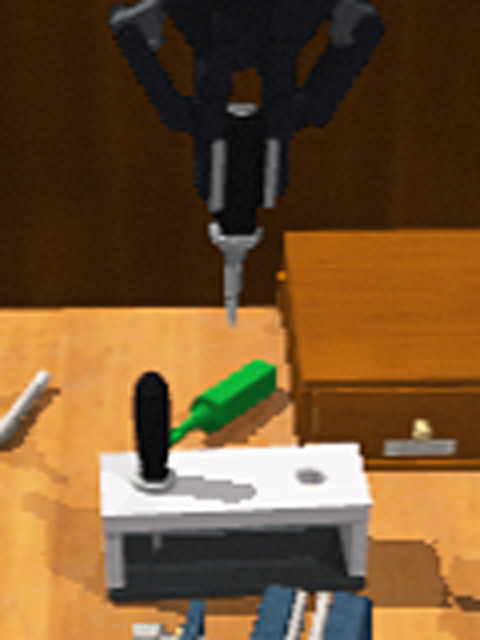

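View pics/C_w.png

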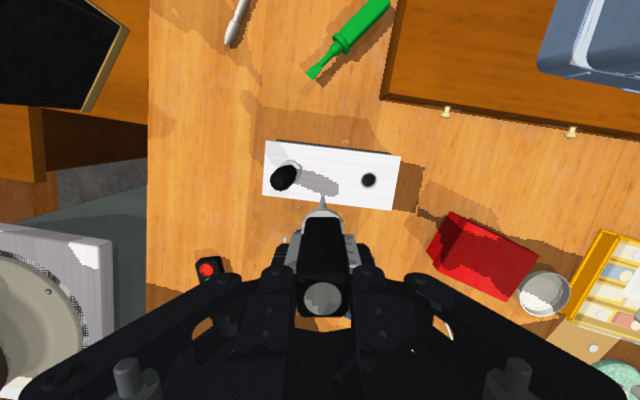

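Run:
```python
from h import *
w=cv2.imread("pics/C_w.png");crop(w,"C_wc",300,400,130,310,4)
g=cv2.cvtColor(w,cv2.COLOR_BGR2GRAY)[165:195,355:385]
ys,xs=np.where(g<90);hw=(355+xs.mean(),165+ys.mean());print(hw,len(xs))
o=env.get_obs();c=cam("wrist",o);cs=cam("side")
print(onz(c,hw,.062),onz(cs,(240+311/4-.4,40+475/4-.4),.062))
print(tri([ray(c,hw),ray(cs,(317.35,158.35))]))
M=R.from_quat(o['eef_rot']).as_matrix();T=o['tcp_pos']
H=np.array([.515,.332,.062]);print("hole in tool",M.T@(H-T), "by wrist",M.T@(onz(c,hw,.062)-T))
```

```text
(np.float64(368.206106870229), np.float64(179.59541984732823)) 131
[0.51375477 0.33137799 0.062     ] [0.51401518 0.32970408 0.062     ]
(array([0.51402746, 0.33122477, 0.06095404]), [np.float64(0.00011665704669798686), np.float64(0.00011665704669798752)])
hole in tool [0.00375085 0.05341187 0.35045412] by wrist [0.00332919 0.05208585 0.35049132]
```

View pics/C_wc.png

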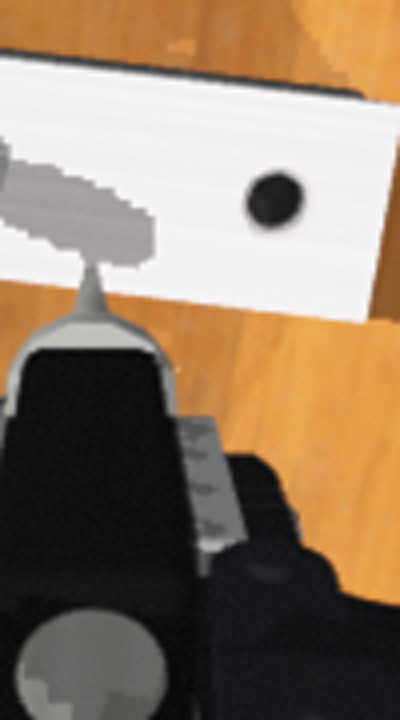

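```bash
python3 -m pendant '[[0.0,-0.0005,0.025,0.02,0],[0.0,-0.0005,0.025,0.02,0],[0.0,-0.0005,0,0.015,0],[0.0,0,0,0.015,0],[0.0,0,0,0,0],[0.0,0,0,0,0],[0.0,0,0,0,0],[0.0,0,0,0,0]]' 120; python3 st.py; python3 -c "
from h import *
im,c,o=grab('side','D_s');crop(im,'D_sc',270,370,80,200,6)
im,c,o=grab('wrist','D_w');crop(im,'D_wc',280,370,140,240,7)
M=R.from_quat(o['eef_rot']).as_matrix();print('tip',o['tcp_pos']+M@[.005,0,.2475])
"
```

```text
t: 37.1
tcp_pos: [0.5168, 0.3215, 0.3488]
eef_rot: [0.648, 0.761, 0.001, -0.022]
wrist_force: [-0.3, 0.3, -0.7]
finger_gap: 0.0185
t 37.1
joint_pos [0.5488 0.2224 0.2199 1.5796 0.0421 1.9589]
tcp_pos [0.5168 0.3215 0.3488]
wrist_force [-0.3372  0.2983 -0.6568]
torque [-0.061  -0.0451 -0.0059]
finger_gap 0.0185
[[-0.1593  0.9867 -0.0315]
 [ 0.9866  0.1602  0.03  ]
 [ 0.0347 -0.0263 -0.9991]]
tilt 2.4949222669946387 az 136.43846723626615
tip [0.50829371 0.33387689 0.10169702]
```

View pics/D_sc.png

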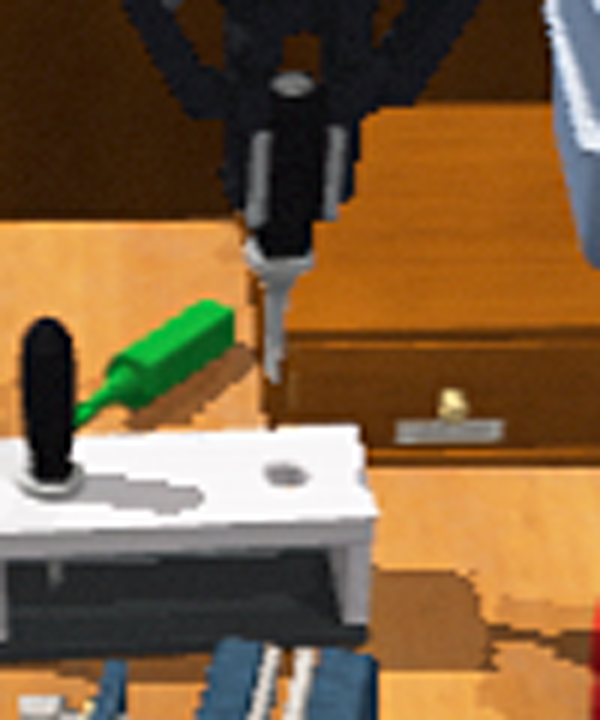

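View pics/D_wc.png

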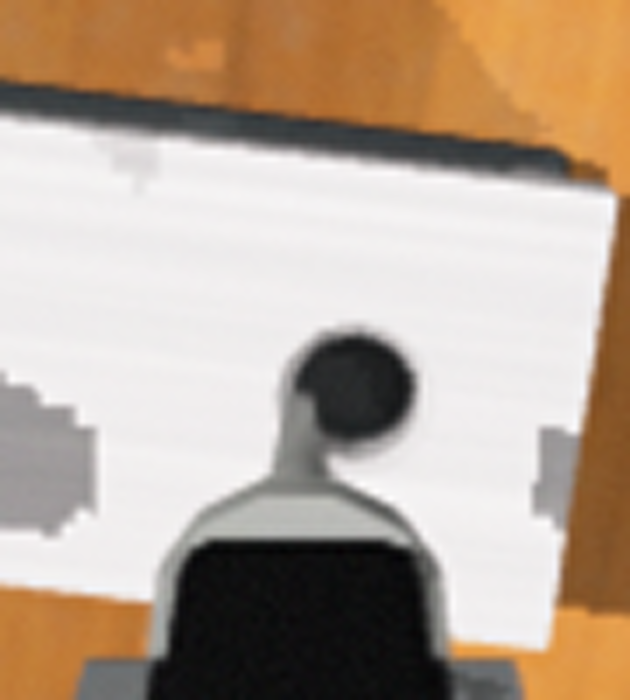

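```bash
python3 -m pendant '[[0.0,-0.001,0.005,0,0],[0.0,0,0,0,0],[0.0,-0.0005,0.0005,0.015,0],[0.0,-0.0005,0.0005,0.015,0],[0.0,-0.0005,0.0005,0.012,0],[0.0,0,0,0,0],[0.0,0,0,0,0],[0.0,0,0,0,0]]' 60; python3 st.py; python3 -c "
from h import *
im,c,o=grab('side','E_s');crop(im,'E_sc',270,370,80,200,6)
im,c,o=grab('wrist','E_w');crop(im,'E_wc',280,370,140,240,7)
M=R.from_quat(o['eef_rot']).as_matrix();print('tip',o['tcp_pos']+M@[.005,0,.2475], M@[.025,0,1])
"
```

```text
t: 38.2
tcp_pos: [0.5229, 0.321, 0.3021]
eef_rot: [0.648, 0.761, 0.0, -0.022]
wrist_force: [-0.1, -1.2, -1.3]
finger_gap: 0.0183
t 38.2
joint_pos [0.543  0.2332 0.1429 1.4942 0.0415 1.9537]
tcp_pos [0.5229 0.321  0.3021]
wrist_force [-0.0913 -1.1595 -1.263 ]
torque [-0.2253 -0.0747  0.0274]
finger_gap 0.0183
[[-0.1587  0.9868 -0.0331]
 [ 0.9868  0.1596  0.0284]
 [ 0.0333 -0.0282 -0.999 ]]
tilt 2.5019893184178463 az 139.35756344001075
tip [0.51392235 0.3329731  0.05508491] [-0.03697598  0.0531358  -0.99821559]
```

View pics/E_sc.png

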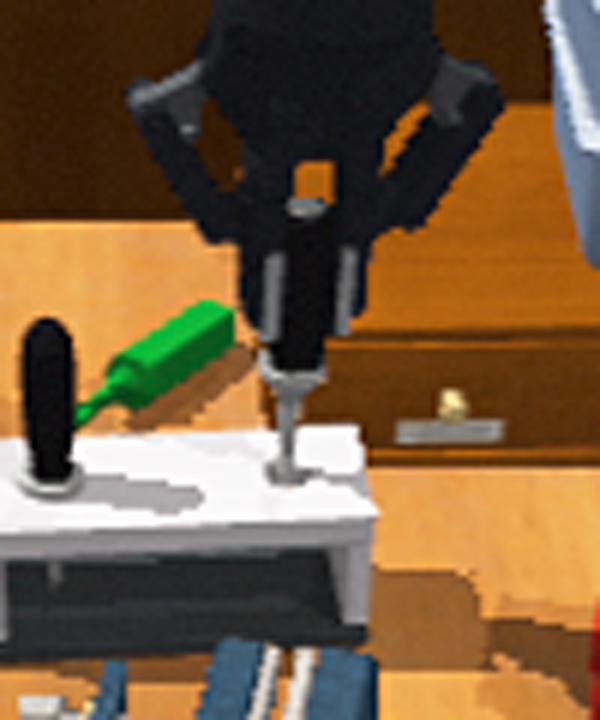

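View pics/E_wc.png

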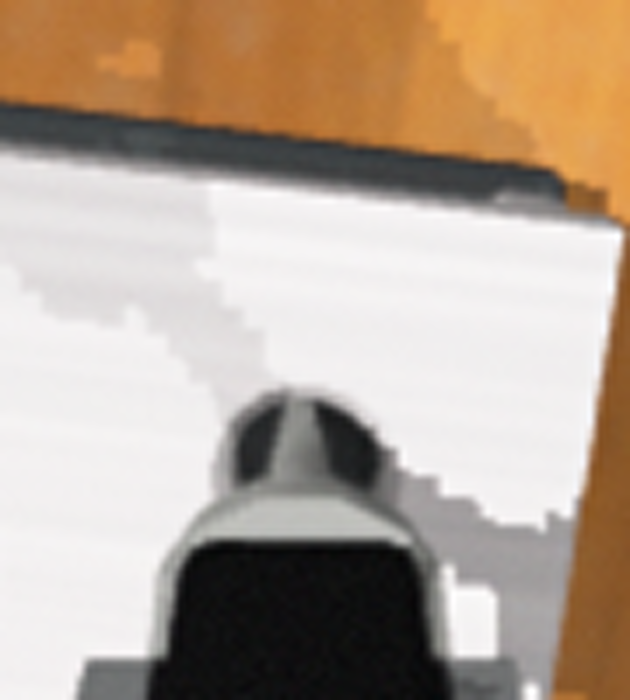

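```bash
python3 -m pendant '[[0.0,-0.0015,0,0,0],[0.0,-0.0005,0.0004,0.013,0],[0.0,-0.0005,0.0004,0.013,0],[0.0,-0.0005,0.0004,0.009,0],[0.0,0,0,0.004,0],[0.0,0,0,0,0],[0.0,0,0,0,0],[0.0,0,0,0,0]]' 40; python3 st.py; python3 -c "
from h import *
im,c,o=grab('side','F_s');crop(im,'F_sc',270,370,80,200,6)
im,c,o=grab('wrist','F_w');crop(im,'F_wc',280,370,140,240,7)
M=R.from_quat(o['eef_rot']).as_matrix();print('tip',o['tcp_pos']+M@[.005,0,.2475], M@[.025,0,1])
"
```

```text
t: 39.3
tcp_pos: [0.5232, 0.3194, 0.2604]
eef_rot: [0.648, 0.761, 0.0, -0.022]
wrist_force: [-0.1, 0.2, -1.6]
finger_gap: 0.0183
t 39.3
joint_pos [0.5405 0.2378 0.068  1.4143 0.042  1.9509]
tcp_pos [0.5232 0.3194 0.2604]
wrist_force [-0.1371  0.1823 -1.565 ]
torque [ 0.0126  0.0484 -0.0439]
finger_gap 0.0183
[[-0.1589  0.9867 -0.033 ]
 [ 0.9867  0.1599  0.0292]
 [ 0.0341 -0.028  -0.999 ]]
tilt 2.526278873223809 az 138.54780008853945
tip [0.51428319 0.33161062 0.01336499] [-0.0368967   0.0538979  -0.99817766]
```

View pics/F_sc.png

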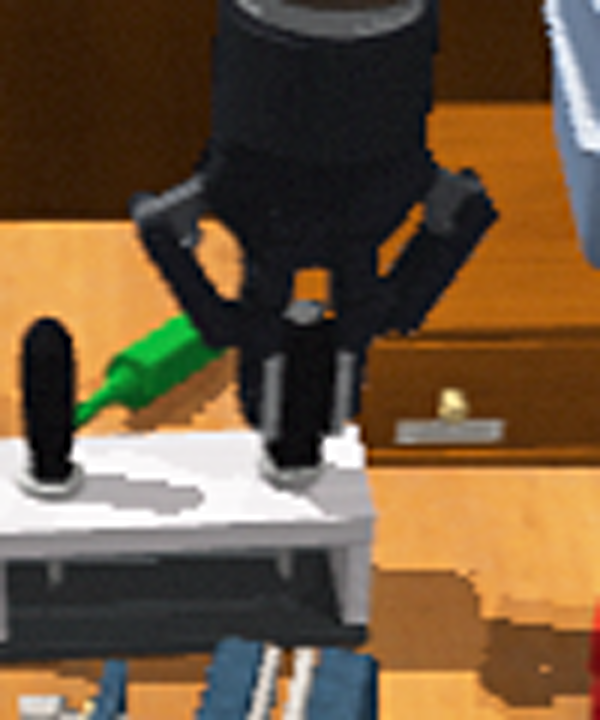

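View pics/F_wc.png

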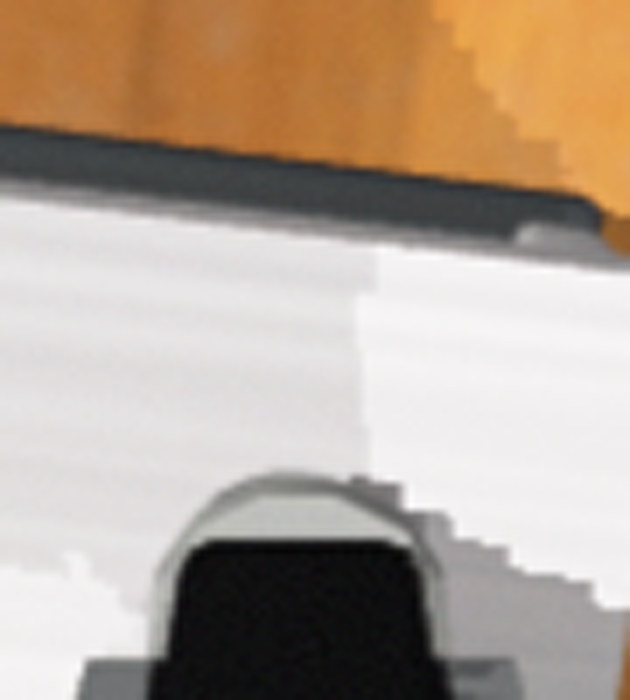

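```bash
python3 -m pendant '[[0.0,0,0,0.002,0],[0.0,0,0,0,0],[0.024,0,0,0,0],[0.03,0,0,0,0],[0.045,0,0,0,0],[0.055,0,0,0,0],[0.055,0,0,0,0],[0.055,0,0,0,0]]' 20; python3 st.py; python3 -c "
from h import *
im,c,o=grab('side','G_s');crop(im,'G_sc',270,370,80,200,6)
im,c,o=grab('wrist','G_w')
"
```

```text
t: 40.4
tcp_pos: [0.5233, 0.3196, 0.2589]
eef_rot: [0.648, 0.761, 0.001, -0.022]
wrist_force: [-0.3, -0.5, -0.0]
finger_gap: 0.0549
t 40.4
joint_pos [0.5406 0.2378 0.0651 1.4103 0.042  1.951 ]
tcp_pos [0.5233 0.3196 0.2589]
wrist_force [-0.2693 -0.4963 -0.0439]
torque [-0.0688 -0.0557 -0.0492]
finger_gap 0.0549
[[-0.159   0.9868 -0.0321]
 [ 0.9867  0.1599  0.0297]
 [ 0.0345 -0.0269 -0.999 ]]
tilt 2.5067096304111347 az 137.20730391853266
```

View pics/G_sc.png

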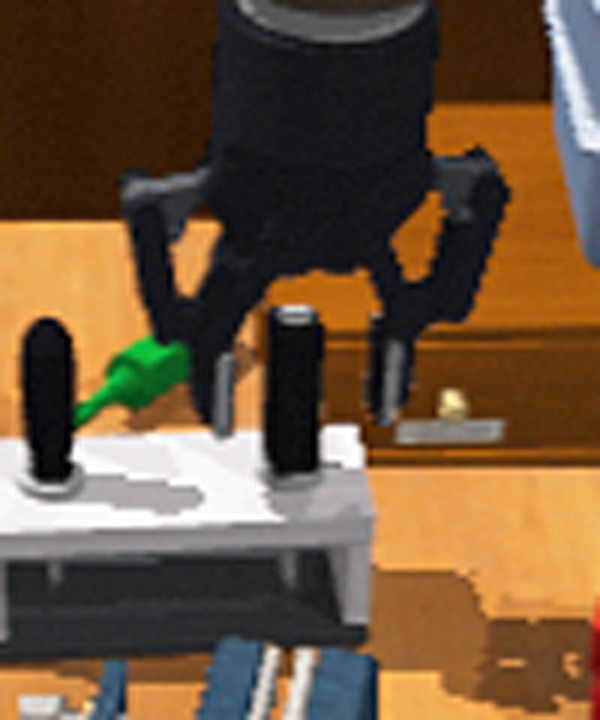

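View pics/G_w.png

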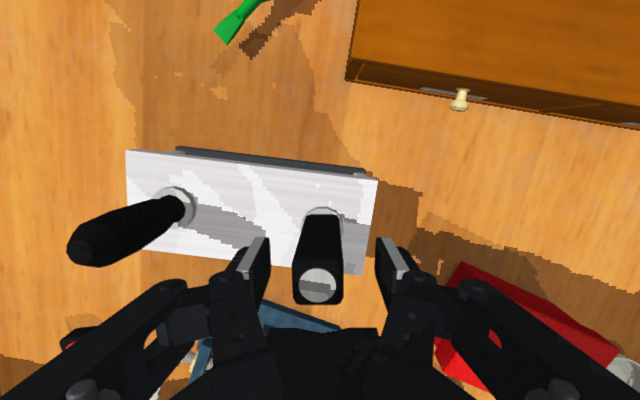

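Driver is upright with its collar on the plate. I'll retreat straight up and check everything once more.

```bash
python3 -m pendant '[[0.055,0,0,-0.02,0],[0.055,0,0,-0.03,0],[0.055,0,0,-0.04,0],[0.055,0,0,-0.04,0],[0.055,0,0,-0.03,0],[0.055,0,0,0,0],[0.055,0,0,0,0],[0.055,0,0,0,0]]' 20; python3 -c "
from h import *
im,c,o=grab('side','H_s');crop(im,'H_sc',255,385,115,335,2.7)
im2,ct,o=grab('top','H_t');crop(im2,'H_tc',340,430,150,230,8)
im,c,o=grab('wrist','H_w');crop(im,'H_wc',260,380,130,280,5)
print(o['tcp_pos'],o['t'],o['wrist_force'])
"
```

```text
t: 41.5
tcp_pos: [0.5283, 0.3146, 0.4209]
eef_rot: [0.648, 0.761, -0.001, -0.022]
wrist_force: [-0.1, 0.4, -0.5]
finger_gap: 0.0549
[0.52830408 0.31459103 0.42084194] 41.6 [ 0.04389839 -0.48419788  0.2218162 ]
```

View pics/H_sc.png

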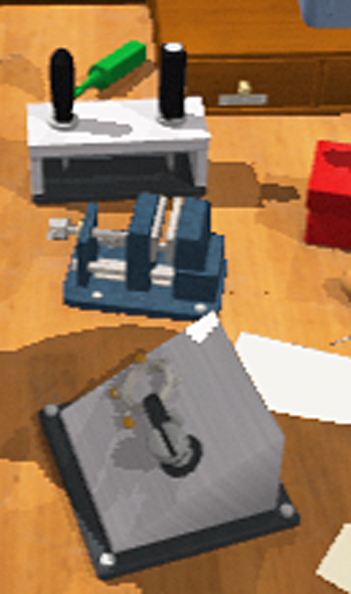

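View pics/H_tc.png

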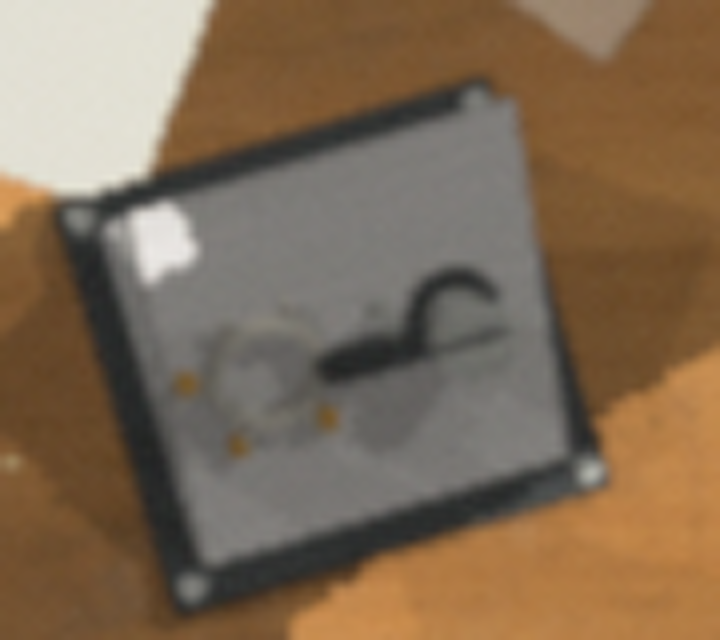

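View pics/H_wc.png

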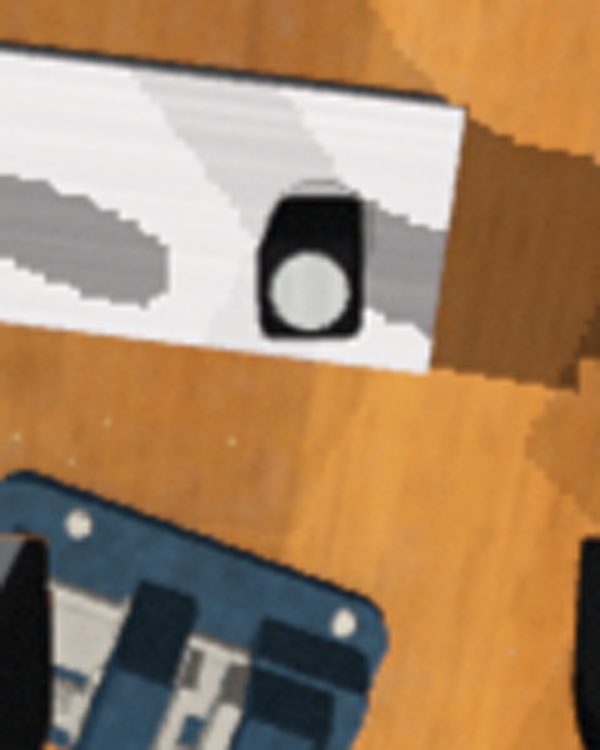

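Run:
```python
from h import *
o=env.get_obs();c=cam("wrist",o);cs=cam("side")
print(tri([ray(c,(260+310/5-.4,130+290/5-.4)),ray(cs,(255+174/2.7-.3,115+48/2.7-.3))]))
from workcell import workorder
workorder.finish_job()
```

```text
(array([0.51628676, 0.32993065, 0.12999235]), [np.float64(9.659792083787595e-06), np.float64(9.659792083891034e-06)])
the job is handed in; nothing more can be done
```

The clamp strap lies over the watch case against its stop pin, and the screwdriver is back in its far hole, fully home and upright. I handed the job in at t ≈ 41.6 s of the allowed 59 s.

- **Tilting the tool:** Pendant rows cannot tilt the tool. I drove the arm against its joint limits at the top of its reach until the tool leaned about 31°, close to the screw axis. Later I pushed it at the inner limit to bring it upright again.
- **First seating failed:** When I pressed the blade in the first time, the screwdriver swivelled about 9° in the jaws. I backed it out and straightened it by pushing the blade's edge against the side of the steel screw head. On the second try the blade went about 5 to 6 mm into the slot, aligned with it.
- **Turning:** I turned the screw clockwise until the torque rose from about 0.04 to about 0.24 N m, which marks the hard stop.
- **Strap check:** With the blade still in the slot, the strap measured 89° to 91.5°. After I withdrew the screwdriver, the top picture showed the slot within about a degree of parallel to the jig edge.
- **Screwdriver check:** Its collar is on the plate and the top of its handle is at (0.516, 0.330, 0.130), within about 3 mm of the hole axis and of the expected 0.132 m height. I could not measure its uprightness more finely than about 1°.
- **Other points:** The scriber and the green look-alike appear untouched in the pictures, and the gripper is clear. The highest wrist force I read was about 6 N.
- **Left over:** The tool was about 2.5° off vertical when I released the screwdriver.

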